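# Try out the lid stay of a fittings chest

## Robot

A 6-joint arm with a two-finger parallel gripper is mounted at the origin on the work surface. World frame = base frame: x ahead of the robot, y to its left, z up, the work surface at z = 0. Lengths are in mm, angles in rad, forces in N, time in s.
With the tool pointing down it reaches from about 275 to 750 mm from the base axis. Payload 10.2 kg.
Tool frame: the origin (TCP) lies at the very end of the fingers, on their centre line; the grasp point (between the pads) lies 19 mm behind it; z points along the fingers, y is the direction in which the jaws open and shut (so a half turn about z gives the same grasp; the last joint's range is limited). The gripper opens to 85 mm and grips with 20 to 120 N. Pads are 22 mm wide; open, the fingers measure 114 mm over their backs; the gripper's body (76 mm by 85 mm) begins 54 mm behind the grasp point. The pads swing forward as they close: fully open they stand 13 mm farther back than shut.
Start: joints at [-1.448, 0.313, 1.498, -0, 1.331, -0.223], TCP at [177.936, -493.933, 231.294] pointing down, gripper open.
Joint ranges: [-2.94, 2.94], [-0.97, 2.17], [0.19, 2.56], [-1.23, 4.37], [0.02, 3.11], [-2.88, 2.88]. Speed limits (rad/s): [2.39, 2.39, 3.01, 3.14, 3.14, 3.14].

## Interface

Orientations are given as a unit quaternion [w, x, y, z].
In Python, from rig import * gives the robot as it stands. The module is installed in compiled form; this text tells all that it offers.
- The arm moves only by the shell command python3 -m crank 'ROWS' [FORCE]. ROWS is a JSON object of lists of equal length, an entry for each row: "dp": the shift along the world's x, y, z in cm, a list of three; "delta_rot": the turn, a rotation vector about the world's x, y, z in degrees, a list of three; "claw": the closure in counts, from 0 (fully open) to 255 (shut). A call has 1 to 10 rows; each row shifts and turns the commanded pose from where the row before left it; what a row does not reach is not made up. A row lasts 1/10 s, in which the tool goes at most 50 mm and 8.59 degrees, less where a joint would pass 70% of its speed; a pose out of reach is approached as far as the arm can. A call is refused whole if a number of a shift passes 5 or a number of a turn 8.59, either way. A call with a gripper value outside its range is refused whole. The fingers move at their own pace and stop on an object; FORCE is the grip in N (left out, the last holds). Time passes only in rows, so rows that do not move let the fingers close. It gives the time, the measured TCP pose, the force and the opening at its end, in the units of the state.
- sense(): the state, without advancing time (a new reading comes with each control period).
- capture(name): name is "side" or "top" or "wrist"; returns (picture, depth): 400x640x3 uint8, red, green, blue; 400x640 float32, mm along the optical axis (not along the pixel's ray), 0 where there is no reading.
- camera_model(name): a dict with "fx", "fy", "cx", "cy" (pixels), "cam_to_world" (4x4, takes a point from camera to world coordinates); the wrist camera has in their place "T_tool_cam" (4x4, takes a point from camera to tool coordinates, whose origin is the TCP and whose axes are the flange's). Camera axes: x right, y up, looking along -z (the intrinsics and any distortion apply to the point x, -y, -z); pixel columns grow to the right and rows downward; lengths in mm; the calibration is good to about 2 mm. A picture is of the moment at which its call begins: read the wrist's pose just before it. camera_model takes no time and is no camera call.
- finish_job(): hands the job in, once; it reports no verdict.
Trained networks look in the newest picture that a camera, given by its name, has taken for a name from the list of things; names that differ only in an ending like _2 or _b are one class to them, and where a whole thing is asked for, a point or a joint stands for the part that bears it (a point fixed in the world has none). Each returns a list of dicts, best first, with "p" (0 to 1); they miss things now and then, are a little off and sometimes report something else, mostly with a low value. They report only what shows in the picture. A call takes as long as a camera call.
- boxes_of(camera, target): "centre" ([column, row] in pixels, amid what is visible of it).
- masks_of(camera, target): "region" (400x640 bool, what is visible of it) and "centre" ([column, row] in pixels, amid what is visible of it).
- pinpoint(camera, target): "centre" ([column, row] in pixels: a listed point, or the origin of a listed thing).
The state is a dict: "time_s": time; "joints": joint angles; "dq": joint speeds; "tau": joint torques, N m; "eef_pos": TCP position; "ee_rot": TCP orientation; "force": force on the tool from outside, world axes, zero at the start; "wrist_torque": the same for the moment, N m; "grip_width": opening from 0.0 (shut) to 1.0 (fully open).
Only numpy, scipy, OpenCV 4.12 (cv2) and the standard library are available. Lean on these libraries where they do the work, as an engineer would, in place of code of your own. Each camera call takes 0.05 s, during which the arm holds its last target.

## Task

The lid stay of the fittings chest has just been fitted and needs trying out: raise the lid by its pull until the folding stay clicks straight and locks, and let go so that the lid stands open on the stay alone. Then break the stay's joint at its yellow release handle and, with that handle in hand so that the lid never drops, lower the lid gently until it is fully shut. Do not force the lid or the stay, leave the other things on the table where they are, and finish with your hand off the chest.

Things in the scene. Friction and masses are not known exactly. Their poses are not given: they have to be found in the camera images.
- chest: Wooden fittings chest fixed to the table, 180 mm deep (x), 260 mm wide (y), rim 100 mm high; white lid 12 mm thick hinged along its far (+x) top edge. Origin: centre of the underside; x points from its front to the hinge, y to the left seen from the front, z up. The folding stay swings outside its right (-y) wall, in upright planes along the chest's x.
- lid (a joint): Lid angle, rad: 0 shut, growing as it rises. Once straight, the stay is a rigid stop, at 1.08 to 1.25 rad depending on the bracket. The lid weighs 0.4 to 0.65 kg and falls freely unless the stay is locked or something holds it. 2 to 4 N at the pull raise it, plus up to 7 N to get over the stay's detent in the last 0.2 rad.
- stay (a joint): Elbow angle, rad: folded with the lid shut it reads -0.1 to 0.1, straight 2.51, fully locked 2.61, just past straight. A spring detent snaps it home above about 2.13 and holds it. Breaking it back below 2.1 takes about 8 N at the release handle, across the lower link towards the chest's front; the detent then pushes on down to about 1.6, after which the lid's weight acts (up to 8 N there).
- lid_hinge (a point): Middle of the lid's hinge line, which runs along the chest's y at the far top edge of the chest (x = 90 mm, z = 100 mm in the chest's frame).
- pull (a point): Centre of the lid's pull: a black drum, 24 mm in diameter, 30 mm long along the chest's y, on a 10 mm stem 30 mm in front of the middle of the lid's front edge, 214 mm from the hinge line and 6 mm above it when shut. Gripped on its two flat ends from above it can turn between the fingers as the lid swings.
- release (a point): Centre of the yellow release handle's free part: a round bar 16 mm thick, 66 mm long, along the chest's y at the stay's elbow; the point lies on the elbow's axis, 63 mm out from the right wall, 25 mm from the bar's end. It moves on a circle of 85 mm about the bracket's pivot: up and behind it when locked (130 to 140 mm over the table), over the top, then down at the front (50 to 65 mm) when shut.
- screwdriver: Red-handled screwdriver lying left of the chest; leave it alone.
- drill: Green and black cordless drill lying on its side right of the chest, about 230 mm long; leave it alone.
- bowl: White bowl, 150 mm across; leave it alone.
- slat0: Curved white chair slat, 245 mm long, the nearest of three on the left; leave it alone.
- slat1: The middle one of the three slats; leave it alone.
- slat2: The outer one of the three slats; leave it alone.
- slot (a point): Middle of the dark bracket plate on the chest's right wall, at x = -15 mm, z = 55 mm of the chest. The pivot of the stay's lower link is clamped somewhere within 7 mm above or below this point. The steel lower link, 85 mm between centres, runs from it to the elbow; the aluminium upper link, as long, runs from the elbow to a pin on the lid's edge 120 mm from the hinge.
- lid_pin (a point): Pin of the stay's upper link, in a small rubber-bushed shoe on the lid's right edge, 120 mm from the hinge and 94 mm from the pull along the lid. The rubber gives 1 mm along the lid for each 12.5 N of push or pull and is spoilt beyond 2 mm (25 N): about 17 N too much at the pull once the stay is straight, or at the release handle once the lid is shut. Frame axes as the lid's.

How it is judged:
By the outcome, as a careful person would: the job done as asked, in the order asked, and still so for the second after the job is handed in, with the robot touching nothing.
It also fails if it takes over 72 s, if anything falls off the work surface, if the arm or the gripper's body presses on something with over 40 N, if the wrist force passes 120 N, or if a joint passes its speed limit or range.

## Working session

There is one attempt and no reset: what is moved stays moved. The work goes in short steps, Python scripts to look and compute and a shell command to move; the robot and the scene stay as the last step left them, time stands still between calls to the robot, and variables do not carry over. Pictures are saved under pics/ and viewed, and the job is handed in when it is done.

```bash
mkdir -p pics; ls; cat > h.py <<'E'
from rig import *
import numpy as np, cv2
from scipy.spatial.transform import Rotation as R
def q2R(q): return R.from_quat([q[1],q[2],q[3],q[0]]).as_matrix()
def T_of(name,s=None):
    m=camera_model(name)
    if 'cam_to_world' in m: return m,np.array(m['cam_to_world'])
    s=s or sense(); T=np.eye(4);T[:3,:3]=q2R(s['ee_rot']);T[:3,3]=s['eef_pos']
    return m,T@np.array(m['T_tool_cam'])
def px2w(m,T,u,v,d):
    p=np.array([(u-m['cx'])/m['fx']*d,-(v-m['cy'])/m['fy']*d,-d,1]);return (T@p)[:3]
def ray_plane(m,T,u,v,n,c): # n.p=c
    o=T[:3,3]; p=px2w(m,T,u,v,1.0)-o; t=(c-np.dot(n,o))/np.dot(n,p); return o+t*p
def w2px(m,T,p):
    q=np.linalg.inv(T)@np.append(p,1);return m['cx']+m['fx']*q[0]/-q[2], m['cy']+m['fy']*(-q[1])/-q[2]
def save(n,im): cv2.imwrite('pics/'+n,im[:,:,::-1])
E
python3 - <<'E'
from h import *
s=sense();print({k:np.round(v,3) for k,v in s.items()})
for n in ['side','top','wrist']:
    im,d=capture(n);save(n+'0.png',im);np.save(n+'0.npy',d)
    m=camera_model(n);print(n,{k:np.round(v,3).tolist() for k,v in m.items()})
    if n=='wrist':continue
    T=T_of(n)[1]
    for t in ['lid_hinge','pull','release','slot','lid_pin','chest']:
        for r in pinpoint(n,t)[:2]:
            u,v=r['centre'];dd=d[int(v),int(u)]
            print(t,round(r['p'],2),np.round([u,v]),np.round(px2w(m,T,u,v,dd)) if dd>0 else None)
E
```

```text
pics
{'time_s': np.float64(0.0), 'joints': array([-1.448,  0.313,  1.498,  0.   ,  1.331, -0.223]), 'dq': array([ 0.001,  0.001,  0.   ,  0.   , -0.001,  0.001]), 'tau': array([ 1.0000e-03, -4.1227e+01, -2.5973e+01,  0.0000e+00,  4.0000e-03,
        0.0000e+00]), 'eef_pos': array([ 177.912, -493.659,  230.729]), 'ee_rot': array([-0.001,  0.985,  0.172,  0.   ]), 'force': array([-0.326,  1.581, -0.359]), 'wrist_torque': array([ 0.002, -0.029, -0.015]), 'grip_width': np.float64(0.999)}
side {'fx': 463.545, 'fy': 463.545, 'cx': 330.548, 'cy': 199.942, 'cam_to_world': [[-0.979, 0.147, -0.143, 291.101], [-0.205, -0.66, 0.723, 1265.243], [0.012, 0.737, 0.676, 1210.296], [0.0, 0.0, 0.0, 1.0]]}
pull 0.76 [346. 205.] [466.  98. 108.]
release 0.58 [366. 178.] [ 429. -116.   63.]
slot 0.69 [338. 183.] [516.  -2. 115.]
chest 0.74 [318. 210.] [553. 153. 116.]
chest 0.21 [297. 184.] [658.  37. 114.]
top {'fx': 462.159, 'fy': 462.159, 'cx': 319.806, 'cy': 201.312, 'cam_to_world': [[-0.016, 0.983, -0.182, 178.191], [-1.0, -0.015, 0.006, 73.961], [0.003, 0.182, 0.983, 1853.944], [0.0, 0.0, 0.0, 1.0]]}
lid_hinge 0.84 [330. 158.] [707.  19.  -4.]
lid_hinge 0.28 [361. 221.] [430. -98.  58.]
pull 0.65 [312. 214.] [449.  94. 128.]
release 0.68 [322. 184.] [572.  55. 107.]
release 0.66 [366. 223.] [ 421. -117.   62.]
slot 0.69 [356. 198.] [512. -74. 108.]
lid_pin 0.52 [364. 223.] [ 423. -109.   62.]
chest 0.89 [322. 187.] [558.  54. 106.]
wrist {'fx': 284.901, 'fy': 284.901, 'cx': 318.701, 'cy': 200.713, 'T_tool_cam': [[0.0, 0.965, 0.262, 65.326], [1.0, -0.0, -0.001, 0.356], [-0.001, 0.262, -0.965, -142.856], [0.0, 0.0, 0.0, 1.0]]}
```

View pics/side0.png

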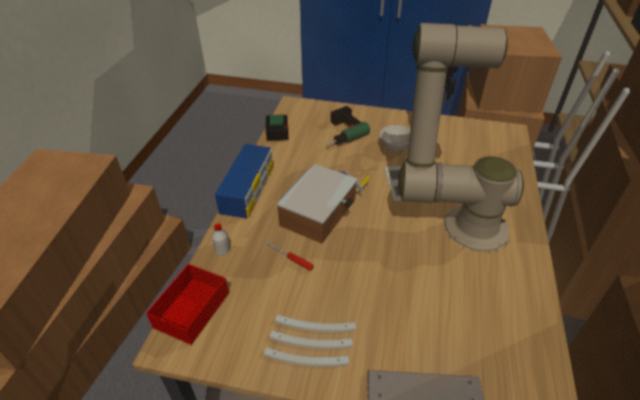

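View pics/top0.png

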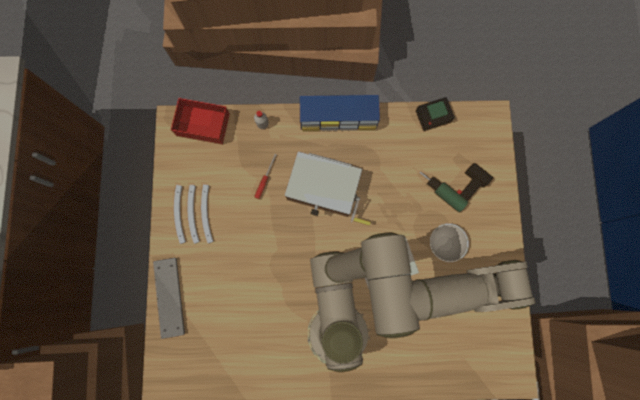

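View pics/wrist0.png

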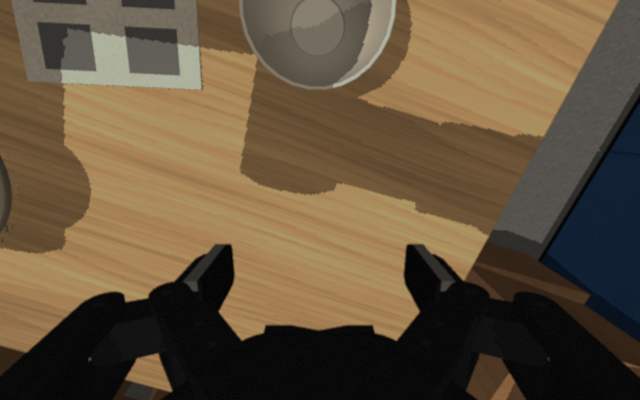

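Side and top views: the lid is at about (325,185) in the top picture, the pull at (314,211), the yellow handle at (365,221). Next I fit the chest pose.

```bash
python3 - <<'E'
from h import *
for n in ['top','side']:
    im,_=capture(n);d=_;m,T=T_of(n)
    vv,uu=np.mgrid[:400,:640]
    P=np.stack([(uu-m['cx'])/m['fx']*d,-(vv-m['cy'])/m['fy']*d,-d],-1)@T[:3,:3].T+T[:3,3]
    np.save('P_'+n+'.npy',P)
    hsv=cv2.cvtColor(im,cv2.COLOR_RGB2HSV)
    box=(P[...,0]>380)&(P[...,0]<720)&(P[...,1]>-150)&(P[...,1]<260)
    w=box&(hsv[...,1]<60)&(hsv[...,2]>110)&(P[...,2]>90)&(P[...,2]<140)
    k,lab,st,_c=cv2.connectedComponentsWithStats(w.astype(np.uint8));i=1+np.argmax(st[1:,4]);w=lab==i
    print(n,'lid pix',w.sum(),'z',np.median(P[w][:,2]))
    Q=np.array([ray_plane(m,T,u,v,np.array([0,0,1]),112) for v,u in zip(*np.where(w))])
    r=cv2.minAreaRect(Q[:,:2].astype(np.float32));print(r);print(cv2.boxPoints(r))
    y=box&(hsv[...,0]>22)&(hsv[...,0]<34)&(hsv[...,1]>170)&(hsv[...,2]>120)&(P[...,2]>20)
    print('yellow',y.sum(),[np.round(P[y][:,:].min(0)),np.round(P[y].max(0)),np.median(P[y],0).round()])
    print(np.round(P[y][:40]).tolist(), np.argwhere(y)[:40].tolist())
    c=im[120:260,240:420] ;save(n+'crop.png',cv2.resize(c,None,fx=4,fy=4))
E
```

```text
top lid pix 3202 z 111.18914790893984
((571.47705078125, 51.31736755371094), (262.3283386230469, 207.47509765625), 73.23539733886719)
[[ 434.31552  -44.34996]
 [ 632.97253 -104.19414]
 [ 708.63855  146.9847 ]
 [ 509.98157  206.82887]]Traceback (most recent call last):
  File "<stdin>", line 15, in <module>
    return umr_minimum(a, axis, None, out, keepdims, initial, where)
ValueError: zero-size array to reduction operation minimum which has no identity
```

```bash
python3 - <<'E'
from h import *
for n in ['top','side']:
    im=cv2.imread(f'pics/{n}0.png')[:,:,::-1];m,T=T_of(n);P=np.load('P_top.npy') if n=='top' else None
    if n=='side':
        _,d=capture(n);vv,uu=np.mgrid[:400,:640]
        P=np.stack([(uu-m['cx'])/m['fx']*d,-(vv-m['cy'])/m['fy']*d,-d],-1)@T[:3,:3].T+T[:3,3]
    hsv=cv2.cvtColor(np.ascontiguousarray(im),cv2.COLOR_RGB2HSV)
    box=(P[...,0]>380)&(P[...,0]<720)&(P[...,1]>-150)&(P[...,1]<260)
    w=box&(hsv[...,1]<60)&(hsv[...,2]>110)&(P[...,2]>95)&(P[...,2]<130)
    w=cv2.morphologyEx(w.astype(np.uint8),cv2.MORPH_OPEN,np.ones((7,7)))
    Q=np.array([ray_plane(m,T,u,v,np.array([0,0,1]),112) for v,u in zip(*np.where(w>0))])
    r=cv2.minAreaRect(Q[:,:2].astype(np.float32));print(n,r);print(cv2.boxPoints(r), Q.mean(0))
    y=(hsv[...,0]>20)&(hsv[...,0]<34)&(hsv[...,1]>150)&(hsv[...,2]>100)&box
    for v,u in np.argwhere(y): print((u,v),P[v,u].round(),end=' ')
    c=im[130:250,250:410];save(n+'crop.png',cv2.resize(c,None,fx=5,fy=5))
E
```

```text
top ((578.2052612304688, 49.293724060058594), (261.9759216308594, 193.7252197265625), 73.45855712890625)
[[ 448.05798   -48.69554 ]
 [ 633.76575  -103.850815]
 [ 708.35254   147.28299 ]
 [ 522.6448    202.43826 ]] [578.31309795  50.69727305 112.        ]
side ((577.0172729492188, 50.88887023925781), (271.40185546875, 194.33770751953125), 73.2052993774414)
[[ 444.78317  -50.94761]
 [ 630.83167 -107.10018]
 [ 709.25134  152.72534]
 [ 523.2029   208.87793]] [577.88096465  60.63542307 112.        ]
(np.int64(367), np.int64(175)) [ 425. -129.   67.] (np.int64(368), np.int64(175)) [ 421. -131.   66.] (np.int64(366), np.int64(176)) [ 427. -118.   71.] (np.int64(367), np.int64(176)) [ 424. -122.   68.] (np.int64(368), np.int64(176)) [ 420. -128.   64.] (np.int64(369), np.int64(176)) [ 416. -126.   66.] (np.int64(365), np.int64(177)) [ 431. -122.   61.] (np.int64(366), np.int64(177)) [ 427. -118.   66.] (np.int64(367), np.int64(177)) [ 423. -120.   64.] (np.int64(368), np.int64(177)) [ 419. -116.   68.] (np.int64(369), np.int64(177)) [ 416. -130.   58.] (np.int64(364), np.int64(178)) [ 433. -
[... 1180 characters left out ...]
)) [427. -93.  61.] (np.int64(361), np.int64(183)) [440. -77.  67.] (np.int64(362), np.int64(183)) [437. -82.  63.] (np.int64(363), np.int64(183)) [433. -79.  67.] (np.int64(364), np.int64(183)) [429. -80.  66.] (np.int64(365), np.int64(183)) [426. -89.  60.] (np.int64(361), np.int64(184)) [439. -66.  71.] (np.int64(362), np.int64(184)) [435. -70.  68.] (np.int64(363), np.int64(184)) [433. -81.  60.] (np.int64(364), np.int64(184)) [429. -83.  58.] (np.int64(365), np.int64(184)) [ 432. -148.    4.] (np.int64(362), np.int64(185)) [435. -73.  61.] (np.int64(363), np.int64(185)) [432. -76.  60.] (np.int64(364), np.int64(185)) [ 435. -146.   -0.] (np.int64(363), np.int64(186)) [ 437. -133.    5.]
```

View pics/topcrop.png

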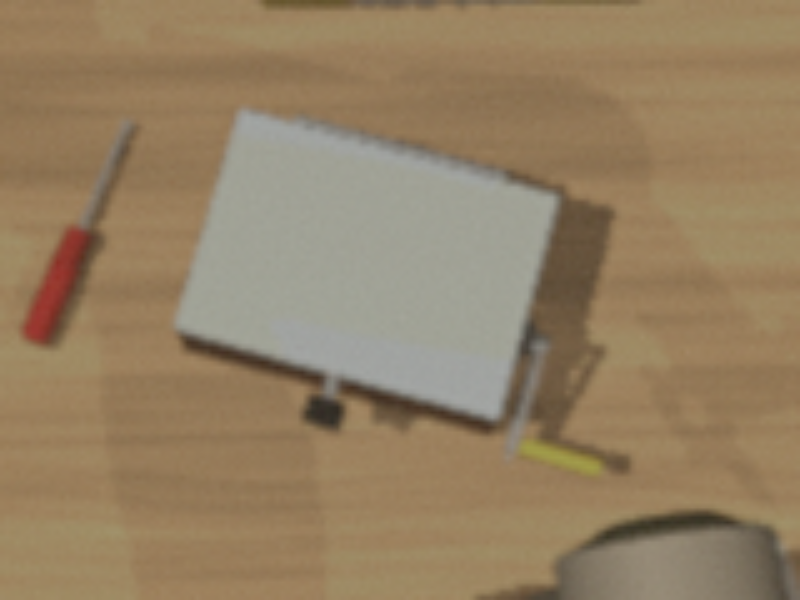

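View pics/sidecrop.png

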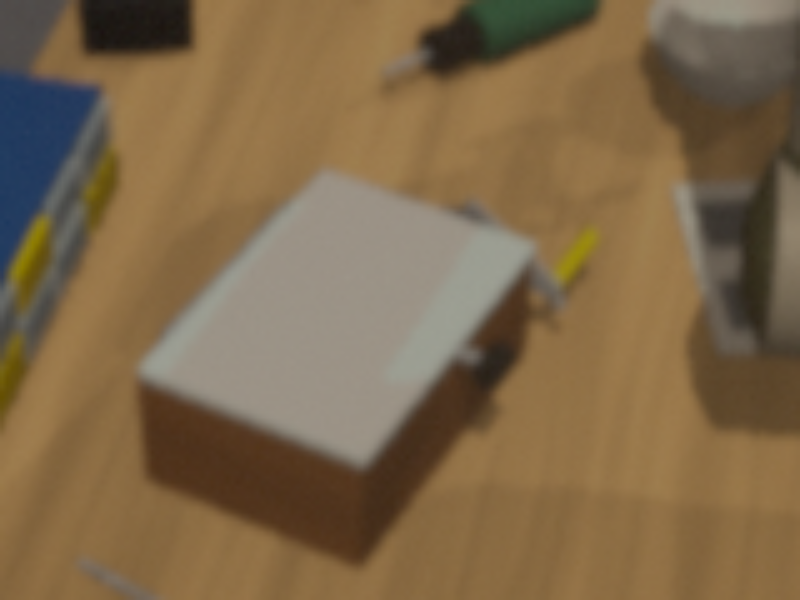

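Chest yaw is about -16.5° and its centre about (578,50). The yellow handle sits near (427,-107,63), as the geometry predicts. I'm going above the pull with the jaws along chest y.

```bash
python3 -m crank '{"dp":[[1.3,2.9,0.2],[1.3,2.9,0.2],[1.3,2.9,0.2],[1.3,2.9,0.2],[1.3,2.9,0.2],[1.3,2.9,0.2],[1.3,2.9,0.2],[1.3,2.9,0.2],[1.3,2.9,0.2],[1.3,2.9,0.2]],"delta_rot":[[0,0,7.2],[0,0,7.2],[0,0,7.2],[0,0,7.2],[0,0,7.2],[0,0,7.2],[0,0,7.2],[0,0,7.2],[0,0,7.2],[0,0,7.2]],"claw":[0,0,0,0,0,0,0,0,0,0]}'
python3 -m crank '{"dp":[[1.3,2.9,0.2],[1.3,2.9,0.2],[1.3,2.9,0.2],[1.3,2.9,0.2],[1.3,2.9,0.2],[1.3,2.9,0.2],[1.3,2.9,0.2],[1.3,2.9,0.2],[1.3,2.9,0.2],[0,0,0]],"delta_rot":[[0,0,7.2],[0,0,7.2],[0,0,7.2],[0,0,7.2],[0,0,7.2],[0,0,7.2],[0,0,7.2],[0,0,7.2],[0,0,7.1],[0,0,7]],"claw":[0,0,0,0,0,0,0,0,0,0]}'
python3 - <<'E'
from h import *
s=sense();im,d=capture('wrist');m,T=T_of('wrist',s);save('w1.png',im);np.save('w1.npy',d)
print(s['eef_pos'],s['joints'],q2R(s['ee_rot']).round(3))
for t in ['pull','release','lid_pin','slot','lid_hinge']:
    for r in pinpoint('wrist',t)[:2]:
        u,v=r['centre'];dd=d[int(v),int(u)];print(t,round(r['p'],2),np.round([u,v]),px2w(m,T,u,v,dd).round(1))
E
```

```text
time_s: 1.85
eef_pos: [308.2, -202.7, 251.5]
ee_rot: [0.0, 0.694, 0.72, -0.0]
force: [0.3, -0.0, 1.0]
grip_width: 1.004
time_s: 2.85
eef_pos: [425.7, 59.5, 269.4]
ee_rot: [0.0, 0.139, 0.99, 0.0]
force: [-0.8, -0.0, -0.2]
grip_width: 0.999
[425.67152744  59.546363   269.42013665] [-1.35429118e-01  7.05511039e-02  1.69290573e+00  6.92006755e-04
  1.37767849e+00 -1.42714304e+00] [[-0.961  0.276  0.001]
 [ 0.276  0.961  0.001]
 [-0.     0.001 -1.   ]]
pull 0.64 [348. 211.] [458.1  82.2 117. ]
release 0.97 [198. 213.] [ 425.2 -102.2   64.4]
lid_pin 0.5 [236. 282.] [509.2 -67.4 111. ]
slot 0.64 [248. 274.] [502.4 -49.1 112.3]
```

View pics/w1.png

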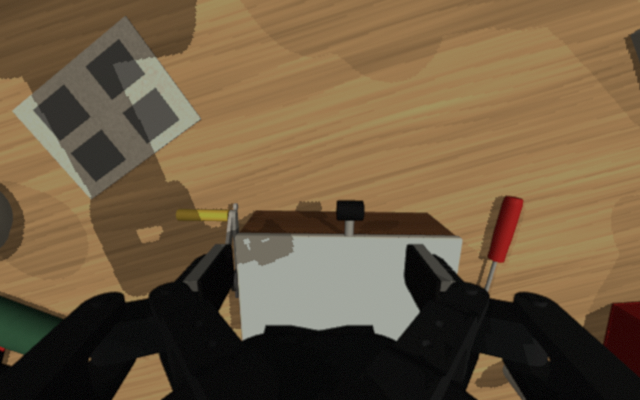

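Wrist view: pull at (350,210), front lid edge at row 235 (columns 236–462), yellow handle at (178–230,214). I'll measure these precisely.

```bash
cat > pose.py <<'E'
import numpy as np
E
python3 - <<'E'
from h import *
im=cv2.imread('pics/w1.png')[:,:,::-1];d=np.load('w1.npy');s=sense();m,T=T_of('wrist',s)
hsv=cv2.cvtColor(np.ascontiguousarray(im),cv2.COLOR_RGB2HSV)
Z=np.array([0,0,1.])
# lid corners front
for uv in [(236,235.5),(462,236.5)]: print('corner',ray_plane(m,T,*uv,Z,112).round(1))
# edge by column: first row where bright white
pts=[]
for u in range(245,455,3):
    if 335<u<365: continue
    col=im[222:250,u].astype(float).min(1); g=np.diff(col); k=np.argmax(g); pts.append(ray_plane(m,T,u,222+k+.5,Z,112))
pts=np.array(pts);c=np.polyfit(pts[:,1],pts[:,0],1);print('edge yaw',np.degrees(np.arctan(c[0])),pts[[0,-1]].round(1),np.std(pts[:,0]-np.polyval(c,pts[:,1])))
# pull: dark px
k=(im.max(2)<45);k[:190]=0;k[232:]=0;k[:,:325]=0;k[:,375:]=0
vs,us=np.where(k);print('pull px',us.min(),us.max(),vs.min(),vs.max())
dd=d[k];print('pull depth pct',np.percentile(dd[dd>0],[5,50,95]))
ut=(us.min()+us.max()+1)/2
pp=np.array([px2w(m,T,u,v,d[v,u]) for v,u in zip(vs,us) if d[v,u]>0]);print(np.percentile(pp,[5,50,95],axis=0).round(1))
y=(hsv[...,0]>20)&(hsv[...,0]<34)&(hsv[...,1]>150)&(hsv[...,2]>90);y[:195]=0;y[230:]=0;y[:,:170]=0;y[:,240:]=0
vs,us=np.where(y);print('yel px',us.min(),us.max(),vs.min(),vs.max())
pp=np.array([px2w(m,T,u,v,d[v,u]) for v,u in zip(vs,us)]);pp=pp[pp[:,2]>40];print(np.percentile(pp,[2,50,98],axis=0).round(1))
c=im[180:300,150:310];save('w1c.png',cv2.resize(c,None,fx=5,fy=5))
E
```

```text
corner [451.  -49.7 112. ]
corner [525.2 194.5 112. ]
edge yaw 17.333829391187503 [[457.3 -41.2 112. ]
 [523.1 183.4 112. ]] 1.9127802905542628
pull px 325 364 201 225
pull depth pct [307.53667603 309.71563721 317.04716187]
[[448.5  65.9 109.6]
 [458.   80.7 116. ]
 [472.   94.1 118.2]]
yel px 176 228 209 220
[[ 412.6 -131.1   59.2]
 [ 426.1 -100.5   64.5]
 [ 439.   -70.8   66.7]]
```

View pics/w1c.png

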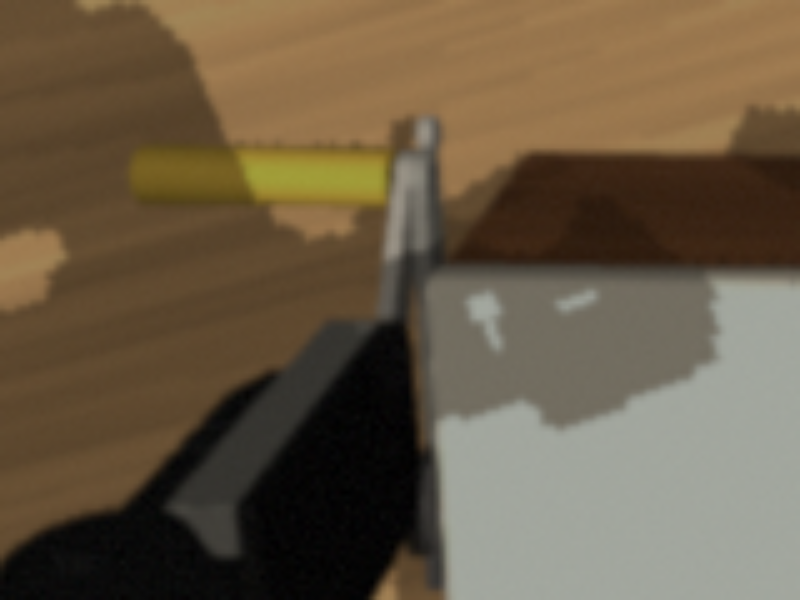

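```bash
python3 -m crank '{"dp":[[0.8,0.55,-2],[0.8,0.55,-2.5],[0.85,0.55,-3],[0.85,0.55,-3],[0,0,-2.5],[0,0,-2],[0,0,-1.5],[0,0,-1],[0,0,-0.4],[0,0,0]],"delta_rot":[[0,0,-0.8],[0,0,0],[0,0,0],[0,0,0],[0,0,0],[0,0,0],[0,0,0],[0,0,0],[0,0,0],[0,0,0]],"claw":[0,0,0,0,0,0,0,0,0,0]}'
python3 - <<'E'
from h import *
from scipy.optimize import brentq
s=sense();im,d=capture('wrist');save('w2.png',im);print(s['eef_pos'],s['force'],q2R(s['ee_rot']).round(3)[:,1])
for o in (0,6):
  pin=lambda t:np.array([90-120*np.cos(t)+o*np.sin(t),100+120*np.sin(t)+o*np.cos(t)])
  for zp in (48,55,62):
    B=np.array([-15,zp]);f=lambda L:brentq(lambda t:np.linalg.norm(pin(t)-B)-L,0,1.5)
    t=f(170);L2=2*85*np.cos(.05);L3=170*np.cos((2.51-2.13)/2);tp=f(L2);D=(pin(tp)-B)
    print(o,zp,'straight',t,'locked',tp,'at2.13',f(L3),'shut elbow',2*np.arcsin(np.linalg.norm(pin(0)-B)/170)+2.51-np.pi)
E
```

```text
time_s: 4.15
eef_pos: [458.0, 78.9, 90.3]
ee_rot: [-0.0, 0.151, 0.989, -0.0]
force: [0.3, 0.0, 0.1]
grip_width: 0.997
[457.97731042  78.86436862  90.33767218] [0.31419777 0.03149275 0.07701665] [ 0.298  0.955 -0.   ]
0 48 straight 1.1383861661115946 locked 1.1358181739717774 at2.13 1.1017268547246135 shut elbow 0.01639333075123961
0 55 straight 1.2188165397304274 locked 1.216179978747659 at2.13 1.1811951862798729 shut elbow -0.06603642731161807
0 62 straight 1.2994132080301732 locked 1.296712015412241 at2.13 1.260885922942036 shut elbow -0.14621381925377852
6 48 straight 1.0871145075168693 locked 1.0845498050981548 at2.13 1.050501338665666 shut elbow 0.0886794239185722
6 55 straight 1.1674788520280943 locked 1.1648457653916193 at2.13 1.1299061452795878 shut elbow 0.004489921322680779
6 62 straight 1.2480145630816244 locked 1.2453170274859655 at2.13 1.2095383986053962 shut elbow -0.07763612357546101
```

View pics/w2.png

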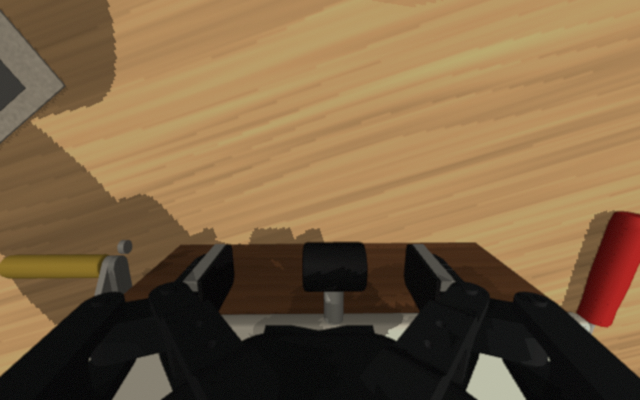

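The picture shows the drum at (335,266), with the pads centred on column 318, so I'm slightly off to the -y side. I'll measure the offset.

```bash
python3 - <<'E'
from h import *
s=sense();im,d=capture('wrist');m,T=T_of('wrist',s)
k=(im.max(2)<60);k[:240]=0;k[292:]=0;k[:,:300]=0;k[:,370:]=0
vs,us=np.where(k);print(us.min(),us.max(),vs.min(),vs.max())
pp=np.array([px2w(m,T,u,v,d[v,u]) for v,u in zip(vs,us) if d[v,u]>0]);print(np.percentile(pp,[3,50,97],axis=0).round(1))
q=(pp-s['eef_pos'])@q2R(s['ee_rot']);print('tool frame',np.percentile(q,[3,50,97],axis=0).round(1))
E
```

```text
300 369 242 291
[[447.5  57.5  58.9]
 [457.1  85.6 115.8]
 [498.1  99.9 118.5]]
tool frame [[-34.9 -11.4 -27.7]
 [  3.1   6.2 -25. ]
 [ 10.8  23.4  31.8]]
```

```bash
python3 -m crank '{"dp":[[0.2,0.62,0],[0,0,0],[0,0,0],[0,0,0],[0,0,0],[0,0,0],[0,0,0],[0,0,0]],"delta_rot":[[0,0,0],[0,0,0],[0,0,0],[0,0,0],[0,0,0],[0,0,0],[0,0,0],[0,0,0]],"claw":[0,0,60,120,200,255,255,255]}' 40
python3 - <<'E'
from h import *
s=sense();im,d=capture('wrist');save('w3.png',im);print(s['eef_pos'],s['force'],s['wrist_torque'],s['grip_width']*85)
th=np.array([0,.1,.2,.3,.4,.5,.6,.7,.8,.9,1.0,1.05,1.1,1.15,1.2,1.25])
dx=-214*np.cos(th)+6*np.sin(th)+214; dz=214*np.sin(th)+6*np.cos(th)-6
X=np.array([.957,-.289])
for a,b,c in zip(th,dx,dz):print(round(a,2),(X*b).round(1),round(c,1))
E
```

```text
time_s: 5.05
eef_pos: [460.1, 85.7, 90.6]
ee_rot: [0.0, 0.15, 0.989, 0.0]
force: [0.3, 4.9, 3.0]
grip_width: 0.341
[460.11236111  85.69089258  90.56068076] [0.33654822 4.85115458 3.02141934] [0.78920181 0.00229608 0.16630236] 28.976810881082137
0.0 [ 0. -0.] 0.0
0.1 [ 1.6 -0.5] 21.3
0.2 [ 5.2 -1.6] 42.4
0.3 [10.8 -3.3] 63.0
0.4 [18.4 -5.6] 82.9
0.5 [27.8 -8.4] 101.9
0.6 [ 39.  -11.8] 119.8
0.7 [ 51.9 -15.7] 136.5
0.8 [ 66.2 -20. ] 151.7
0.9 [ 82.  -24.8] 165.4
1.0 [ 99.  -29.9] 177.3
1.05 [107.9 -32.6] 182.6
1.1 [117.  -35.3] 187.4
1.15 [126.4 -38.2] 191.8
1.2 [135.9 -41.1] 195.6
1.25 [145.7 -44. ] 199.0
```

View pics/w3.png

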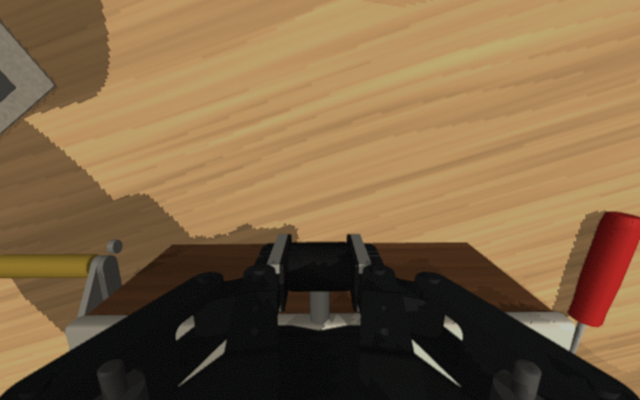

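Drum gripped cleanly (29 mm, at (320,265) between the pads). Raising along the arc.

```bash
python3 -m crank '{"dp":[[0.05,-0.01,1.07],[0.11,-0.03,1.07],[0.16,-0.05,1.06],[0.2,-0.06,1.05],[0.26,-0.08,1.04],[0.3,-0.09,1.02],[0.36,-0.11,1.0],[0.4,-0.12,0.99],[0.45,-0.14,0.96],[0.49,-0.15,0.94]],"delta_rot":[[0,0,0],[0,0,0],[0,0,0],[0,0,0],[0,0,0],[0,0,0],[0,0,0],[0,0,0],[0,0,0],[0,0,0]],"claw":[255,255,255,255,255,255,255,255,255,255]}'
```

```text
time_s: 6.1
eef_pos: [487.7, 77.3, 191.8]
ee_rot: [-0.001, 0.15, 0.989, 0.001]
force: [6.0, 5.5, -8.5]
grip_width: 0.34
```

```bash
python3 -m crank '{"dp":[[0.62,-0.18,0.91],[0.6,-0.18,0.88],[0.63,-0.19,0.85],[0.67,-0.2,0.82],[0.71,-0.21,0.78],[0.73,-0.22,0.74],[0.78,-0.24,0.7],[0.82,-0.25,0.67],[0,0,0]],"delta_rot":[[0,0,0],[0,0,0],[0,0,0],[0,0,0],[0,0,0],[0,0,0],[0,0,0],[0,0,0],[0,0,0]],"claw":[255,255,255,255,255,255,255,255,255]}'
python3 - <<'E'
from h import *
im,d=capture('side');save('s4.png',cv2.resize(im[100:260,240:420],None,fx=4,fy=4))
E
```

```text
time_s: 7.0
eef_pos: [543.6, 60.5, 255.6]
ee_rot: [-0.001, 0.15, 0.989, 0.001]
force: [-0.6, 4.9, -1.4]
grip_width: 0.344
```

View pics/s4.png

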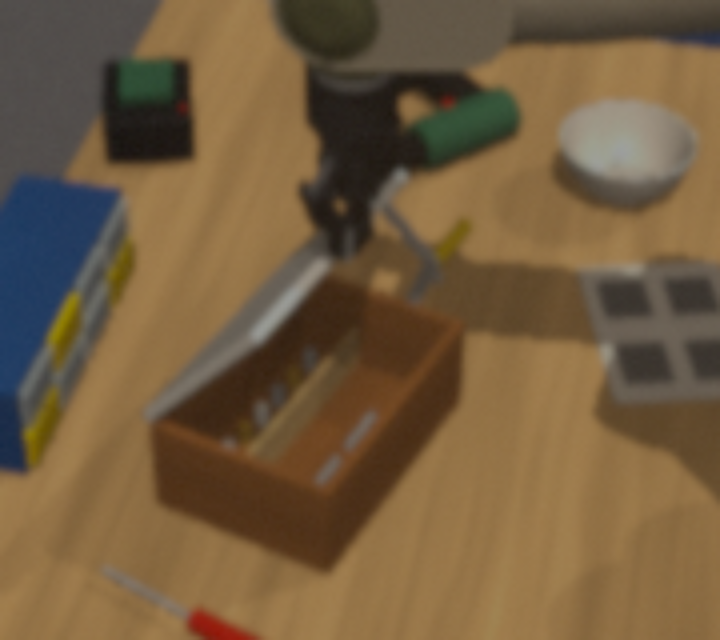

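```bash
python3 -m crank '{"dp":[[0.42,-0.12,0.31],[0.42,-0.12,0.3],[0.43,-0.13,0.29],[0.43,-0.13,0.29],[0,0,0]],"delta_rot":[[0,0,0],[0,0,0],[0,0,0],[0,0,0],[0,0,0]],"claw":[255,255,255,255,255]}'; python3 -m crank '{"dp":[[0.45,-0.13,0.27],[0.45,-0.13,0.26],[0,0,0]],"delta_rot":[[0,0,0],[0,0,0],[0,0,0]],"claw":[255,255,255]}'
```

```text
time_s: 7.55
eef_pos: [560.8, 55.3, 267.6]
ee_rot: [-0.0, 0.15, 0.989, 0.0]
force: [0.6, 4.7, -4.7]
grip_width: 0.343
time_s: 7.85
eef_pos: [570.0, 52.4, 273.0]
ee_rot: [0.0, 0.15, 0.989, 0.0]
force: [1.1, 5.3, -4.6]
grip_width: 0.343
```

```bash
for i in 1; do python3 -m crank '{"dp":[[0.37,-0.11,0.19],[0,0,0]],"delta_rot":[[0,0,0],[0,0,0]],"claw":[255,255]}'; python3 -m crank '{"dp":[[0.37,-0.11,0.18],[0,0,0]],"delta_rot":[[0,0,0],[0,0,0]],"claw":[255,255]}'; done
```

```text
time_s: 8.05
eef_pos: [573.7, 51.3, 275.0]
ee_rot: [0.0, 0.15, 0.989, 0.0]
force: [-0.2, 5.5, -4.8]
grip_width: 0.342
time_s: 8.25
eef_pos: [577.4, 50.2, 277.0]
ee_rot: [0.0, 0.15, 0.989, 0.0]
force: [0.8, 5.7, -4.4]
grip_width: 0.34
```

```bash
python3 -m crank '{"dp":[[0.37,-0.11,0.18],[0,0,0]],"delta_rot":[[0,0,0],[0,0,0]],"claw":[255,255]}'; python3 - <<'E'
from h import *
im,d=capture('side');save('s5.png',cv2.resize(im[100:220,280:420],None,fx=5,fy=5))
im,d=capture('wrist');save('w5.png',im)
E
```

```text
time_s: 8.45
eef_pos: [580.9, 49.2, 278.7]
ee_rot: [-0.0, 0.15, 0.989, 0.0]
force: [-1.4, 6.0, -4.2]
grip_width: 0.341
```

View pics/s5.png

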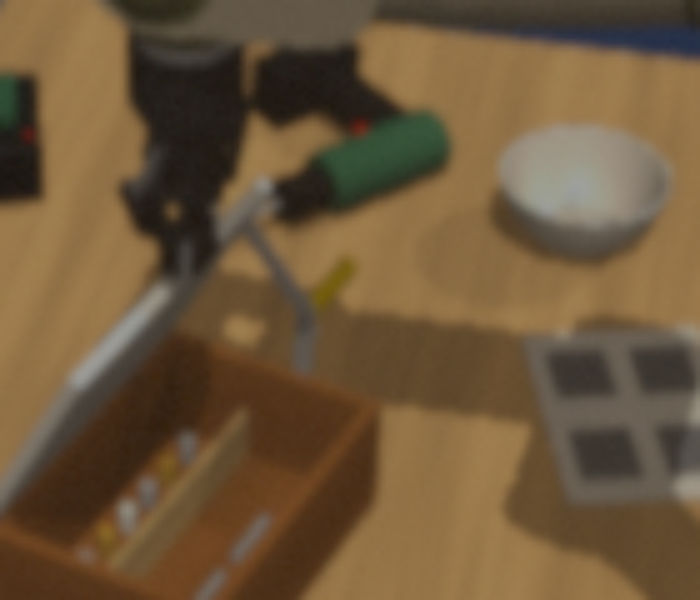

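View pics/w5.png

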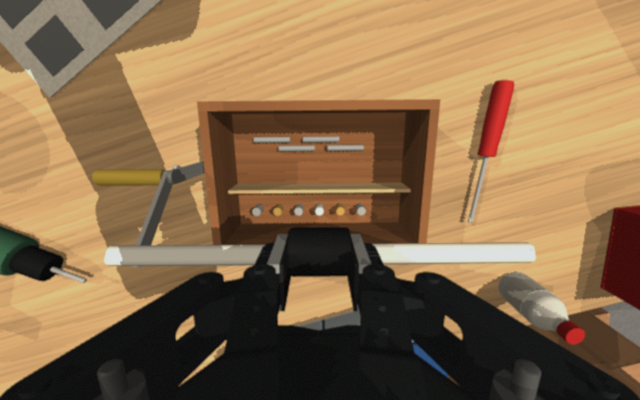

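Stay is still bent (wrist view: bar at (128,177), elbow at (168,175)). I'll estimate its state from the bar depth.

```bash
cat > stay.py <<'E'
from h import *
from scipy.optimize import least_squares
H=np.array([664.3,23.2]);X=np.array([.957,-.289]);Y=np.array([.289,.957]);C=H-90*X
def toc(p): p=np.asarray(p);q=p[:2]-C;return np.array([q@X,q@Y,p[2]])
def tow(c): return np.append(C+c[0]*X+c[1]*Y,c[2])
def bar(im,d,m,T,zmin=40):
    hsv=cv2.cvtColor(np.ascontiguousarray(im),cv2.COLOR_RGB2HSV)
    y=(hsv[...,0]>20)&(hsv[...,0]<34)&(hsv[...,1]>140)&(hsv[...,2]>70)
    out=[]
    for v,u in np.argwhere(y):
        if d[v,u]>0:
            c=toc(px2w(m,T,u,v,d[v,u]))
            if -130<c[0]<60 and -235<c[1]<-145 and zmin<c[2]<170: out.append([*c,u,v])
    return np.array(out)
def elbow(t,zp,o=6):
    pin=np.array([90-120*np.cos(t)+o*np.sin(t),100+120*np.sin(t)+o*np.cos(t)]);B=np.array([-15,zp])
    D=pin-B;L=np.linalg.norm(D);h=np.sqrt(max(0,85**2-L*L/4));n=np.array([-D[1],D[0]])/L
    e=(B+pin)/2+n*h; return e,2.51-2*np.arccos(min(1,L/170)),np.arctan2(*(e-B)[::-1])
E
python3 - <<'E'
from stay import *
for n in ['wrist','side']:
    s=sense();im,d=capture(n);m,T=T_of(n,s);b=bar(im,d,m,T)
    if len(b):print(n,len(b),np.percentile(b,[3,50,97],axis=0).round(1))
print(toc(s['eef_pos']))
for zp in (48,52,55,58,62):
  print(zp,[ (t,elbow(t,zp)[0].round(0).tolist(),round(elbow(t,zp)[1],2)) for t in (1.05,1.1,1.12,1.15)])
E
```

```text
wrist 1001 [[ -21.9 -215.1  147.    95.   170. ]
 [ -16.1 -184.5  151.4  127.   177. ]
 [  -8.6 -154.   153.3  158.   184. ]]
side 37 [[ -22.9 -209.9  144.4  343.   152. ]
 [ -19.3 -179.   151.7  346.   156. ]
 [ -12.8 -152.2  157.8  350.   160.9]]
[  2.47943489   0.74186802 278.63649338]
48 [(1.05, [-5.0, 132.0], np.float64(2.13)), (1.1, [13.0, 129.0], np.float64(2.51)), (1.12, [14.0, 129.0], np.float64(2.51)), (1.15, [16.0, 130.0], np.float64(2.51))]
52 [(1.05, [-13.0, 137.0], np.float64(1.94)), (1.1, [-1.0, 136.0], np.float64(2.15)), (1.12, [5.0, 135.0], np.float64(2.29)), (1.15, [16.0, 132.0], np.float64(2.51))]
55 [(1.05, [-17.0, 140.0], np.float64(1.83)), (1.1, [-7.0, 140.0], np.float64(2.0)), (1.12, [-3.0, 139.0], np.float64(2.08)), (1.15, [6.0, 137.0], np.float64(2.25))]
58 [(1.05, [-20.0, 143.0], np.float64(1.74)), (1.1, [-12.0, 143.0], np.float64(1.88)), (1.12, [-8.0, 143.0], np.float64(1.95)), (1.15, [-2.0, 142.0], np.float64(2.06))]
62 [(1.05, [-24.0, 147.0], np.float64(1.62)), (1.1, [-16.0, 147.0], np.float64(1.75)), (1.12, [-13.0, 147.0], np.float64(1.81)), (1.15, [-8.0, 147.0], np.float64(1.9))]
```

```bash
python3 -m crank '{"dp":[[0.37,-0.11,0.17],[0,0,0]],"delta_rot":[[0,0,0],[0,0,0]],"claw":[255,255]}';python3 -m crank '{"dp":[[0.38,-0.11,0.15],[0,0,0]],"delta_rot":[[0,0,0],[0,0,0]],"claw":[255,255]}';python3 -m crank '{"dp":[[0.38,-0.11,0.15],[0,0,0]],"delta_rot":[[0,0,0],[0,0,0]],"claw":[255,255]}'; python3 - <<'E'
from stay import *
s=sense();im,d=capture('wrist');m,T=T_of('wrist',s);b=bar(im,d,m,T);save('w6.png',im);print(np.percentile(b,[3,50,97],axis=0).round(1),toc(s['eef_pos']),s['force'])
E
```

```text
time_s: 8.85
eef_pos: [584.4, 48.1, 280.3]
ee_rot: [-0.0, 0.15, 0.989, 0.0]
force: [-1.8, 5.5, -4.5]
grip_width: 0.339
time_s: 9.05
eef_pos: [587.9, 47.0, 281.8]
ee_rot: [-0.001, 0.15, 0.989, 0.0]
force: [-4.2, 4.0, -4.2]
grip_width: 0.34
time_s: 9.25
eef_pos: [591.1, 46.1, 283.2]
ee_rot: [-0.002, 0.15, 0.989, -0.0]
force: [-7.6, 6.5, -3.1]
grip_width: 0.342
[[ -14.1 -214.7  147.    99.   167. ]
 [  -8.5 -184.6  151.2  130.   173. ]
 [  -1.1 -154.1  153.1  161.   180. ]] [ 13.29743625   0.71968261 283.16137695] [-7.57260328  6.51727265 -3.08975915]
```

```bash
python3 -m crank '{"dp":[[0.3,-0.09,0.11],[0,0,0]],"delta_rot":[[0,0,0],[0,0,0]],"claw":[255,255]}';python3 -m crank '{"dp":[[0.3,-0.09,0.11],[0,0,0]],"delta_rot":[[0,0,0],[0,0,0]],"claw":[255,255]}'; python3 - <<'E'
from stay import *
s=sense();im,d=capture('wrist');m,T=T_of('wrist',s);b=bar(im,d,m,T);save('w7.png',im);print(np.percentile(b,[3,50,97],axis=0).round(1),toc(s['eef_pos']),s['force'])
E
```

```text
time_s: 9.5
eef_pos: [593.6, 45.3, 284.1]
ee_rot: [-0.003, 0.15, 0.989, -0.0]
force: [-10.5, 5.9, -3.9]
grip_width: 0.343
time_s: 9.7
eef_pos: [598.0, 44.0, 285.8]
ee_rot: [-0.0, 0.15, 0.989, -0.0]
force: [1.4, 3.6, -3.1]
grip_width: 0.344
[[  -4.9 -214.8  146.1  102.   168. ]
 [   0.6 -184.7  150.1  132.5  174. ]
 [   8.1 -154.3  151.9  163.   181. ]] [ 20.49517368   0.75436025 285.81231575] [ 1.37339115  3.58359149 -3.07187723]
```

```bash
python3 -m crank '{"dp":[[0.28,-0.08,0.1],[0,0,0]],"delta_rot":[[0,0,0],[0,0,0]],"claw":[255,255]}';python3 -m crank '{"dp":[[0.2,-0.06,0.07],[0,0,0]],"delta_rot":[[0,0,0],[0,0,0]],"claw":[255,255]}'; python3 - <<'E'
from stay import *
s=sense();im,d=capture('wrist');m,T=T_of('wrist',s);b=bar(im,d,m,T);save('w8.png',im);print(np.percentile(b,[3,50,97],axis=0).round(1),toc(s['eef_pos']),s['force'])
for zp in (58,60,61,62):
  print(zp,[ (t,elbow(t,zp)[0].round(0).tolist(),round(elbow(t,zp)[1],2)) for t in (1.18,1.2,1.22,1.23,1.24,1.25)])
E
```

```text
time_s: 9.95
eef_pos: [601.1, 43.1, 286.9]
ee_rot: [0.001, 0.15, 0.989, -0.0]
force: [1.4, 2.3, -0.7]
grip_width: 0.339
time_s: 10.15
eef_pos: [602.6, 42.6, 287.4]
ee_rot: [-0.0, 0.15, 0.989, -0.0]
force: [-2.5, 3.8, 0.4]
grip_width: 0.344
[[   0.4 -214.6  145.   104.   168. ]
 [   6.  -185.2  148.8  134.   174. ]
 [  13.4 -154.2  150.8  164.   181. ]] [ 25.23292483   0.75684661 287.42538719] [-2.47497499  3.80901361  0.39776434]
58 [(1.18, [6.0, 140.0], np.float64(2.22)), (1.2, [15.0, 137.0], np.float64(2.42)), (1.22, [20.0, 136.0], np.float64(2.51)), (1.23, [20.0, 137.0], np.float64(2.51)), (1.24, [21.0, 137.0], np.float64(2.51)), (1.25, [21.0, 137.0], np.float64(2.51))]
60 [(1.18, [1.0, 143.0], np.float64(2.1)), (1.2, [7.0, 142.0], np.float64(2.2)), (1.22, [14.0, 140.0], np.float64(2.37)), (1.23, [20.0, 138.0], np.float64(2.51)), (1.24, [21.0, 138.0], np.float64(2.51)), (1.25, [21.0, 138.0], np.float64(2.51))]
61 [(1.18, [-1.0, 145.0], np.float64(2.05)), (1.2, [4.0, 144.0], np.float64(2.14)), (1.22, [10.0, 142.0], np.float64(2.26)), (1.23, [14.0, 141.0], np.float64(2.35)), (1.24, [21.0, 138.0], np.float64(2.51)), (1.25, [21.0, 138.0], np.float64(2.51))]
62 [(1.18, [-2.0, 146.0], np.float64(2.0)), (1.2, [2.0, 145.0], np.float64(2.08)), (1.22, [7.0, 144.0], np.float64(2.19)), (1.23, [10.0, 143.0], np.float64(2.25)), (1.24, [14.0, 142.0], np.float64(2.34)), (1.25, [21.0, 139.0], np.float64(2.51))]
```

View pics/w8.png

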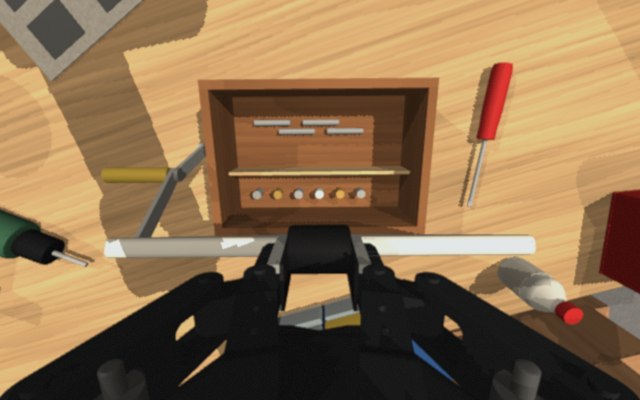

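```bash
python3 -m crank '{"dp":[[0.15,-0.04,0.05],[0,0,0]],"delta_rot":[[0,0,0],[0,0,0]],"claw":[255,255]}';python3 -m crank '{"dp":[[0.15,-0.04,0.05],[0,0,0]],"delta_rot":[[0,0,0],[0,0,0]],"claw":[255,255]}'; python3 - <<'E'
from stay import *
s=sense();im,d=capture('wrist');m,T=T_of('wrist',s);b=bar(im,d,m,T);save('w9.png',im);print(np.percentile(b,[3,50,97],axis=0).round(1),toc(s['eef_pos']),s['force'])
E
```

```text
time_s: 10.4
eef_pos: [603.8, 42.3, 287.8]
ee_rot: [-0.0, 0.15, 0.989, -0.0]
force: [-4.9, 4.0, 1.6]
grip_width: 0.345
time_s: 10.6
eef_pos: [605.0, 41.9, 288.2]
ee_rot: [-0.001, 0.15, 0.989, -0.0]
force: [-5.3, 2.6, 1.8]
grip_width: 0.346
[[   2.  -214.5  144.1  105.   167. ]
 [   8.1 -185.2  148.2  134.   174. ]
 [  16.1 -154.5  150.2  165.   181. ]] [ 27.81526065   0.75802441 288.21216685] [-5.34688344  2.55362386  1.80163856]
```

```bash
python3 -m crank '{"dp":[[0.15,-0.04,0.04],[0,0,0]],"delta_rot":[[0,0,0],[0,0,0]],"claw":[255,255]}';python3 -m crank '{"dp":[[0.15,-0.04,0.04],[0,0,0]],"delta_rot":[[0,0,0],[0,0,0]],"claw":[255,255]}'; python3 - <<'E'
from stay import *
s=sense();im,d=capture('wrist');m,T=T_of('wrist',s);b=bar(im,d,m,T);save('w10.png',im);print(np.percentile(b,[3,50,97],axis=0).round(1),toc(s['eef_pos']),s['force'])
im,d=capture('side');save('s10.png',cv2.resize(im[100:220,280:420],None,fx=5,fy=5))
E
```

```text
time_s: 10.85
eef_pos: [607.1, 41.3, 288.9]
ee_rot: [0.0, 0.15, 0.989, -0.0]
force: [-2.2, 2.3, 2.6]
grip_width: 0.346
time_s: 11.05
eef_pos: [608.4, 40.9, 289.2]
ee_rot: [-0.0, 0.15, 0.989, -0.0]
force: [-5.7, 1.5, 3.5]
grip_width: 0.344
[[  14.7 -214.5  139.8  111.   175. ]
 [  20.3 -185.1  143.7  139.   181. ]
 [  28.1 -155.   145.6  168.   188. ]] [ 31.33546929   0.78587135 289.2084196 ] [-5.71201512  1.48949157  3.50326404]
```

View pics/s10.png

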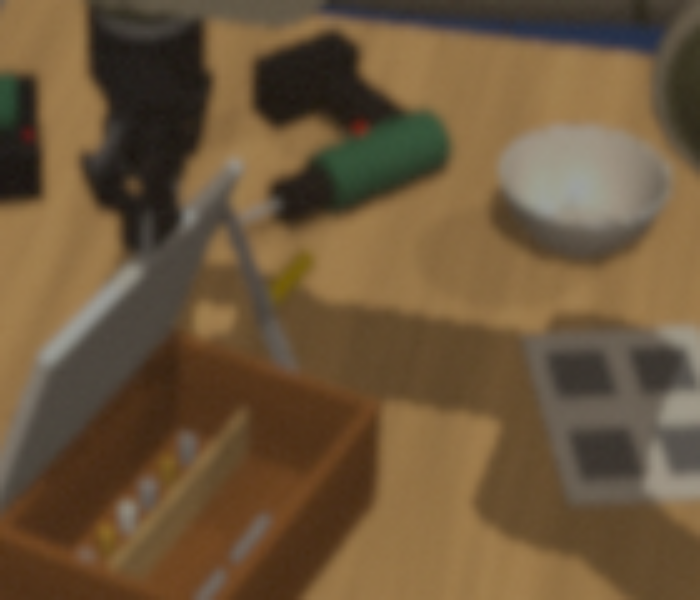

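The stay snapped: the elbow jumped to (20,138). I'm backing off 1 mm to unload it, then checking before letting go.

```bash
python3 -m crank '{"dp":[[-0.12,0.04,-0.1],[0,0,0],[0,0,0]],"delta_rot":[[0,0,0],[0,0,0],[0,0,0]],"claw":[255,255,255]}'; python3 - <<'E'
from stay import *
s=sense();im,d=capture('wrist');m,T=T_of('wrist',s);b=bar(im,d,m,T);save('w11.png',im);print(np.percentile(b,[3,50,97],axis=0).round(1),toc(s['eef_pos']),s['force'])
E
```

```text
time_s: 11.45
eef_pos: [607.5, 41.2, 288.9]
ee_rot: [0.001, 0.15, 0.989, -0.0]
force: [-3.6, 1.8, 6.7]
grip_width: 0.339
[[  16.2 -214.5  139.1  111.   177. ]
 [  21.8 -185.1  142.9  140.   183. ]
 [  29.8 -155.2  144.8  169.   190. ]] [ 30.37234816   0.77989315 288.90942807] [-3.5858815   1.78424241  6.74630151]
```

View pics/w11.png

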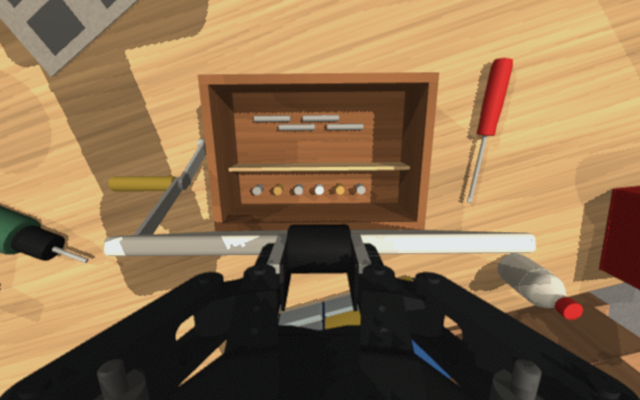

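Backing off moved the elbow farther past straight, so it is over centre and holding. Letting go.

```bash
python3 -m crank '{"dp":[[0,0,0],[0,0,0],[0,0,0],[0,0,0],[0,0,0]],"delta_rot":[[0,0,0],[0,0,0],[0,0,0],[0,0,0],[0,0,0]],"claw":[180,140,100,80,80]}'; python3 - <<'E'
from stay import *
s=sense();im,d=capture('wrist');m,T=T_of('wrist',s);b=bar(im,d,m,T);save('w12.png',im);print(np.percentile(b,[3,50,97],axis=0).round(1),toc(s['eef_pos']),s['force'])
E
```

```text
time_s: 12.0
eef_pos: [607.5, 41.4, 287.8]
ee_rot: [0.0, 0.15, 0.989, -0.0]
force: [-0.4, -0.9, -0.2]
grip_width: 0.687
[[  17.2 -214.5  137.6  111.   178. ]
 [  22.7 -185.4  142.3  139.   184. ]
 [  30.4 -155.1  144.3  168.   191. ]] [ 30.30411706   1.03380541 287.7586901 ] [-0.44909116 -0.91964393 -0.15784359]
```

View pics/w12.png

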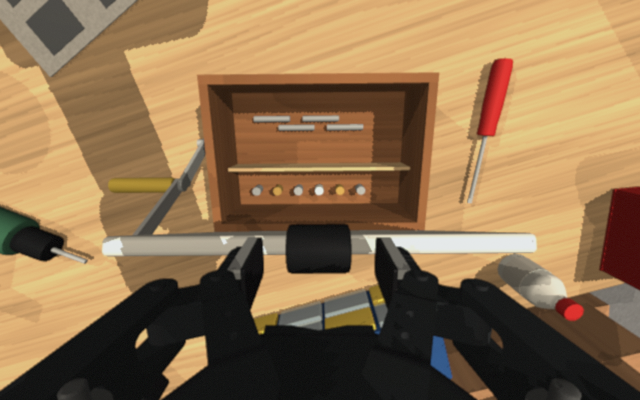

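The lid stands on the stay alone (pull untouched, force about 0). Next I withdraw upwards and swing round to the release handle's pre-grasp pose.

```bash
python3 -m crank '{"dp":[[0,0,1],[0,0,2],[0,0,3],[0,0,0.5],[-0.6,-1.83,0],[-0.6,-1.83,0],[-0.6,-1.83,0],[-0.6,-1.83,0],[-0.6,-1.83,0],[-0.6,-1.83,0]],"delta_rot":[[0,0,0],[0,0,0],[0,0,0],[0,0,0],[0,0,-7.5],[0,0,-7.5],[0,0,-7.5],[0,0,-7.5],[0,0,-7.5],[0,0,-7.5]],"claw":[80,80,80,80,80,80,80,80,80,80]}'
python3 -m crank '{"dp":[[-0.6,-1.83,0],[-0.6,-1.83,0],[-0.6,-1.83,0],[-0.6,-1.83,0],[-0.6,-1.83,0],[-0.6,-1.83,0],[0,0,-1],[0,0,-2],[0,0,-3],[0,0,0]],"delta_rot":[[0,0,-7.5],[0,0,-7.5],[0,0,-7.5],[0,0,-7.5],[0,0,-7.5],[0,0,-7.5],[5.98,-1.8,0],[5.98,-1.8,0],[5.98,-1.8,0],[5.98,-1.8,0]],"claw":[80,80,80,80,80,80,80,80,80,80]}'
python3 - <<'E'
from stay import *
s=sense();im,d=capture('wrist');m,T=T_of('wrist',s);b=bar(im,d,m,T);save('w13.png',im);print(np.percentile(b,[3,50,97],axis=0).round(1) if len(b) else 0,toc(s['eef_pos']),s['eef_pos'],s['force'],s['joints'].round(2))
Rm=q2R(s['ee_rot']);A=np.array([[*X,0],[*Y,0],[0,0,1]]);print((A@Rm).round(3))
im,d=capture('side');m,T=T_of('side');b=bar(im,d,m,T);save('s13.png',im);print(np.percentile(b,[3,50,97],axis=0).round(1) if len(b) else 0)
im,d=capture('top');m,T=T_of('top');b=bar(im,d,m,T);save('t13.png',im);print(np.percentile(b,[3,50,97],axis=0).round(1) if len(b) else 0)
E
```

```text
time_s: 13.05
eef_pos: [571.0, -68.9, 352.8]
ee_rot: [-0.0, 0.519, 0.854, -0.0]
force: [0.4, -0.3, -0.3]
grip_width: 0.682
time_s: 14.05
eef_pos: [534.5, -177.6, 289.8]
ee_rot: [-0.134, 0.786, 0.578, 0.174]
force: [0.4, -0.6, 0.0]
grip_width: 0.693
[[  17.2 -215.7  137.7  314.   181. ]
 [  24.6 -185.7  142.1  321.   209. ]
 [  31.5 -154.9  144.2  327.   236.4]] [  23.71186814 -229.6682551   289.75275163] [ 534.46059516 -177.57812655  289.75275163] [ 0.35403922 -0.64616822  0.03340271] [-0.71  0.41  1.27  0.4   1.65 -0.42]
[[ 0.011  1.    -0.005]
 [ 0.903 -0.008  0.428]
 [ 0.428 -0.009 -0.904]]
[[  16.8 -214.1  133.1  333.4  150. ]
 [  21.4 -185.4  142.6  337.   154. ]
 [  31.9 -157.1  148.6  341.   159. ]]
[[  18.4 -211.6  133.9  365.   184. ]
 [  24.7 -184.8  140.2  372.   187. ]
 [  30.  -157.   148.4  379.   189. ]]
```

View pics/w13.png

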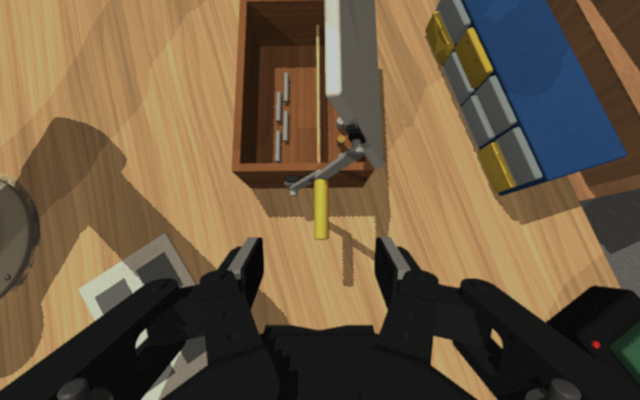

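View pics/s13.png

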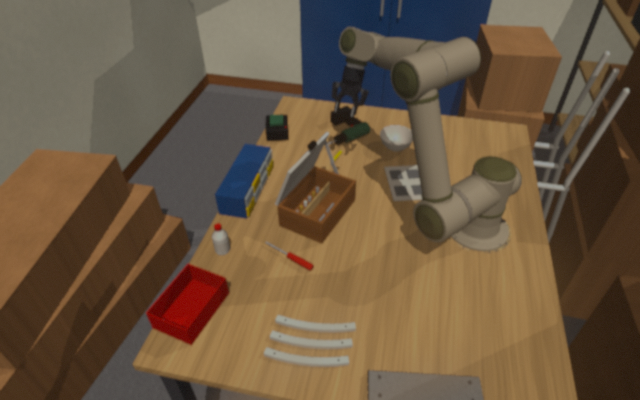

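Wrist view: bar at column 321 between the jaws (250–385), lid standing. Descending onto it along the tool axis.

```bash
python3 -m crank '{"dp":[[0,0,-2],[0.1,0,-3],[0,0,-2.8],[0.15,0.5,-1.15],[0.15,0.5,-1.15],[0.15,0.5,-1.15],[0.15,0.5,-1.15],[0.15,0.5,-1.15],[0.15,0.5,-1.15],[0,0,0]],"delta_rot":[[0,0,0],[0,0,0],[0,0,0],[0,0,0],[0,0,0],[0,0,0],[0,0,0],[0,0,0],[0,0,0],[0,0,0]],"claw":[80,80,80,80,80,80,80,80,80,80]}'
python3 - <<'E'
from stay import *
s=sense();im,d=capture('wrist');m,T=T_of('wrist',s);b=bar(im,d,m,T);save('w14.png',im);print(np.percentile(b,[3,50,97],axis=0).round(1) if len(b) else 0,toc(s['eef_pos']),s['force'])
E
```

```text
time_s: 15.2
eef_pos: [544.9, -147.0, 144.3]
ee_rot: [-0.131, 0.786, 0.579, 0.173]
force: [-0.8, 0.5, 0.6]
grip_width: 0.685
[[  17.9 -215.4  137.6  307.   173. ]
 [  24.8 -186.4  142.2  319.   228. ]
 [  31.9 -154.6  144.1  331.   282. ]] [  24.9093275  -197.40069886  144.33415793] [-0.77546018  0.47952206  0.56588994]
```

View pics/w14.png

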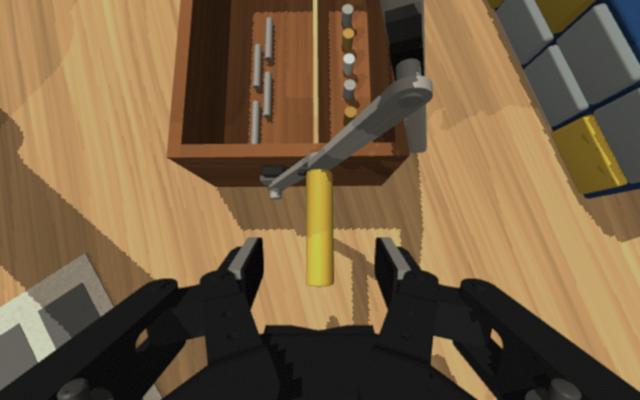

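```bash
python3 -m crank '{"dp":[[0.14,0.45,-1.25],[0.14,0.45,-1.25],[0,0,0],[0,0,0],[0,0,0],[0,0,0],[0,0,0],[0,0,0],[0,0,0]],"delta_rot":[[0,0,0],[0,0,0],[0,0,0],[0,0,0],[0,0,0],[0,0,0],[0,0,0],[0,0,0],[0,0,0]],"claw":[80,80,80,130,160,190,220,255,255]}' 35
python3 - <<'E'
from stay import *
s=sense();im,d=capture('wrist');m,T=T_of('wrist',s);save('w15.png',im);print(toc(s['eef_pos']),s['force'],s['grip_width']*85)
im,d=capture('side');save('s15.png',cv2.resize(im[100:220,280:420],None,fx=5,fy=5))
E
```

```text
time_s: 16.15
eef_pos: [548.1, -139.3, 121.2]
ee_rot: [-0.13, 0.786, 0.579, 0.173]
force: [-3.5, -1.4, 4.0]
grip_width: 0.172
[  25.65831222 -189.06847708  121.20602355] [-3.51236236 -1.42887327  3.9605959 ] 14.659392989431417
```

View pics/w15.png

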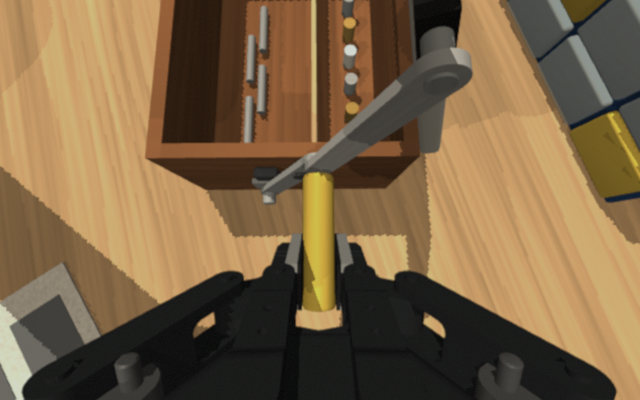

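View pics/s15.png

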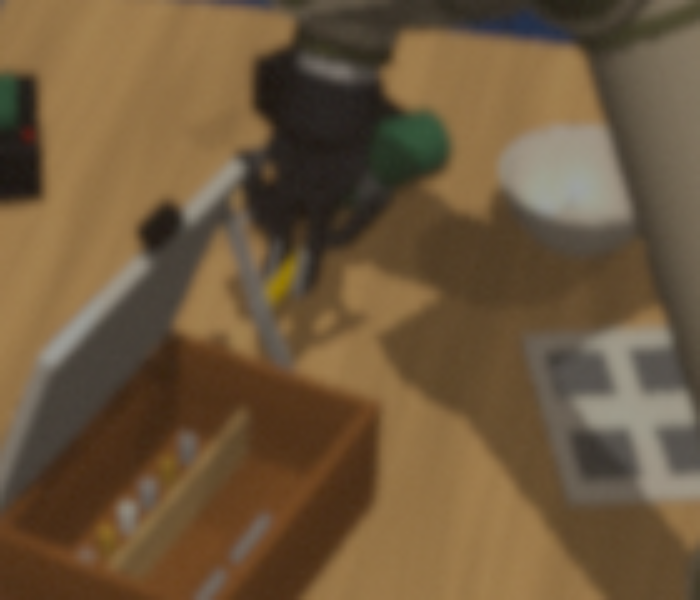

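```bash
python3 - <<'E'
import numpy as np
f0=62.2
P=lambda f:np.array([85*np.cos(np.radians(f)),85*np.sin(np.radians(f))])
prev=P(f0)
for f in [63.7,65.2,67.2,69.2,71.2,73.2,75.2,77.2,80.2]+list(np.arange(83.2,183.5,3)):
    p=P(f);d=p-prev;prev=p;c=p-P(f0)
    print(round(f,1),'row',(np.array([.957*d[0],-.289*d[0],d[1]])/10).round(2),'cum',(np.array([.957*c[0],-.289*c[0],c[1]])).round(1))
E
```

```text
63.7 row [-0.19  0.06  0.1 ] cum [-1.9  0.6  1. ]
65.2 row [-0.19  0.06  0.1 ] cum [-3.8  1.2  2. ]
67.2 row [-0.26  0.08  0.12] cum [-6.4  1.9  3.2]
69.2 row [-0.26  0.08  0.11] cum [-9.1  2.7  4.3]
71.2 row [-0.27  0.08  0.1 ] cum [-11.7   3.5   5.3]
73.2 row [-0.27  0.08  0.09] cum [-14.4   4.4   6.2]
75.2 row [-0.27  0.08  0.08] cum [-17.2   5.2   7. ]
77.2 row [-0.28  0.08  0.07] cum [-19.9   6.    7.7]
80.2 row [-0.42  0.13  0.09] cum [-24.1   7.3   8.6]
83.2 row [-0.42  0.13  0.06] cum [-28.3   8.5   9.2]
86.2 row [-0.42  0.13  0.04] cum [-32.5   9.8   9.6]
89.2 row [-0.43  0.13  0.02] cum [-36.8  11.1   9.8]
92.2 row [-0.43  0.13 -0.01] cum [-41.1  12.4   9.7]
95.2 row [-0.42  0.13 -0.03] cum [-45.3  13.7   9.5]
98.2 row [-0.42  0.13 -0.05] cum [-49.5  15.    8.9]
101.2 row [-0.42  0.13 -0.07] cum [-53.7  16.2   8.2]
104.2 row [-0.42  0.13 -0.1 ] cum [-57.9  17.5   7.2]
107.2 row [-0.41  0.12 -0.12] cum [-62.   18.7   6. ]
110.2 row [-0.4   0.12 -0.14] cum [-66.   19.9   4.6]
113.2 row [-0.4   0.12 -0.16] cum [-70.   21.1   2.9]
116.2 row [-0.39  0.12 -0.19] cum [-73.9  22.3 
[... 539 characters left out ...]
5   31.9  -27.9]
149.2 row [-0.23  0.07 -0.38] cum [-107.8   32.6  -31.7]
152.2 row [-0.21  0.06 -0.39] cum [-109.9   33.2  -35.5]
155.2 row [-0.19  0.06 -0.4 ] cum [-111.8   33.8  -39.5]
158.2 row [-0.17  0.05 -0.41] cum [-113.5   34.3  -43.6]
161.2 row [-0.15  0.04 -0.42] cum [-114.9   34.7  -47.8]
164.2 row [-0.13  0.04 -0.42] cum [-116.2   35.1  -52. ]
167.2 row [-0.11  0.03 -0.43] cum [-117.3   35.4  -56.4]
170.2 row [-0.08  0.03 -0.44] cum [-118.1   35.7  -60.7]
173.2 row [-0.06  0.02 -0.44] cum [-118.7   35.8  -65.1]
176.2 row [-0.04  0.01 -0.44] cum [-119.1   36.   -69.6]
179.2 row [-0.02  0.01 -0.44] cum [-119.3   36.   -74. ]
182.2 row [ 0.01 -0.   -0.44] cum [-119.2   36.   -78.5]
```

```bash
python3 -m crank '{"dp":[[-0.19,0.06,0.1],[0,0,0]],"delta_rot":[[0,0,0],[0,0,0]],"claw":[255,255]}'; python3 -m crank '{"dp":[[-0.19,0.06,0.1],[0,0,0]],"delta_rot":[[0,0,0],[0,0,0]],"claw":[255,255]}'
```

```text
time_s: 16.45
eef_pos: [546.6, -138.8, 122.0]
ee_rot: [-0.129, 0.786, 0.579, 0.173]
force: [0.9, -4.4, 0.2]
grip_width: 0.174
time_s: 16.65
eef_pos: [544.6, -138.2, 123.1]
ee_rot: [-0.129, 0.786, 0.579, 0.173]
force: [2.6, -3.8, 0.9]
grip_width: 0.171
```

```bash
python3 -m crank '{"dp":[[-0.26,0.08,0.12],[0,0,0]],"delta_rot":[[0,0,0],[0,0,0]],"claw":[255,255]}'; python3 -m crank '{"dp":[[-0.26,0.08,0.11],[0,0,0]],"delta_rot":[[0,0,0],[0,0,0]],"claw":[255,255]}';  python3 -m crank '{"dp":[[-0.27,0.08,0.1],[0,0,0]],"delta_rot":[[0,0,0],[0,0,0]],"claw":[255,255]}'
```

```text
time_s: 16.85
eef_pos: [542.3, -137.5, 124.4]
ee_rot: [-0.129, 0.787, 0.579, 0.173]
force: [5.2, -4.1, -0.3]
grip_width: 0.168
time_s: 17.05
eef_pos: [540.0, -136.9, 125.5]
ee_rot: [-0.128, 0.787, 0.579, 0.174]
force: [7.0, -5.3, 0.1]
grip_width: 0.172
time_s: 17.25
eef_pos: [537.9, -136.3, 126.5]
ee_rot: [-0.127, 0.787, 0.578, 0.174]
force: [10.9, -6.1, -3.7]
grip_width: 0.173
```

```bash
python3 -m crank '{"dp":[[-0.27,0.08,0.09],[0,0,0]],"delta_rot":[[0,0,0],[0,0,0]],"claw":[255,255]}'; python3 -m crank '{"dp":[[-0.27,0.08,0.08],[0,0,0]],"delta_rot":[[0,0,0],[0,0,0]],"claw":[255,255]}';  python3 - <<'E'
from stay import *
s=sense();im,d=capture('wrist');save('w16.png',im);print(toc(s['eef_pos']),s['force'],s['wrist_torque'])
im,d=capture('side');save('s16.png',cv2.resize(im[100:220,280:420],None,fx=5,fy=5))
E
```

```text
time_s: 17.45
eef_pos: [535.6, -135.7, 127.5]
ee_rot: [-0.127, 0.787, 0.578, 0.174]
force: [12.8, -6.5, -4.5]
grip_width: 0.172
time_s: 17.65
eef_pos: [531.9, -134.5, 128.9]
ee_rot: [-0.128, 0.786, 0.579, 0.174]
force: [0.5, -5.5, 6.5]
grip_width: 0.171
[   8.82262034 -189.17088875  128.93707101] [ 0.49935175 -5.48577284  6.50612637] [-0.53370754 -0.49355143 -0.16841395]
```

View pics/w16.png

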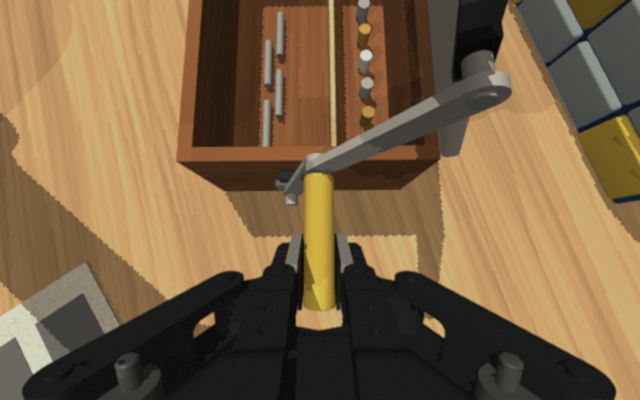

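View pics/s16.png

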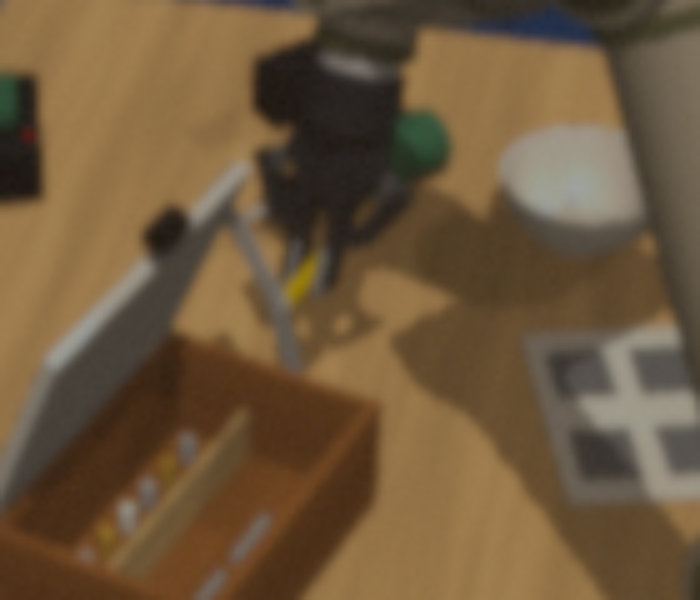

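The joint has broken; the bar is still firmly between the pads. Continuing along the circle.

```bash
python3 -m crank '{"dp":[[-0.28,0.08,0.09],[-0.21,0.06,0.06],[-0.21,0.06,0.05],[0,0,0]],"delta_rot":[[0,0,0],[0,0,0],[0,0,0],[0,0,0]],"claw":[255,255,255,255]}'; python3 -m crank '{"dp":[[-0.21,0.06,0.04],[-0.21,0.06,0.03],[-0.21,0.06,0.02],[-0.21,0.06,0.02],[0,0,0]],"delta_rot":[[0,0,0],[0,0,0],[0,0,0],[0,0,0],[0,0,0]],"claw":[255,255,255,255,255]}'
```

```text
time_s: 18.15
eef_pos: [524.3, -132.2, 130.9]
ee_rot: [-0.129, 0.786, 0.579, 0.173]
force: [0.0, -5.1, 7.4]
grip_width: 0.169
time_s: 18.65
eef_pos: [515.5, -129.6, 131.6]
ee_rot: [-0.13, 0.786, 0.579, 0.173]
force: [-1.4, -3.3, 8.2]
grip_width: 0.169
```

```bash
python3 -m crank '{"dp":[[-0.21,0.06,0.06],[-0.21,0.06,0.05],[-0.21,0.06,0.0],[-0.21,0.06,0.0],[-0.21,0.06,-0.01],[-0.21,0.06,-0.02],[0,0,0]],"delta_rot":[[0,0,0],[0,0,0],[0,0,0],[0,0,0],[0,0,0],[0,0,0],[0,0,0]],"claw":[255,255,255,255,255,255,255]}'; python3 - <<'E'
from stay import *
s=sense();im,d=capture('wrist');save('w17.png',im);print(toc(s['eef_pos']),s['force'],s['wrist_torque'])
im,d=capture('side');save('s17.png',cv2.resize(im[100:220,280:420],None,fx=5,fy=5))
E
```

```text
time_s: 19.35
eef_pos: [503.1, -125.7, 132.0]
ee_rot: [-0.13, 0.786, 0.579, 0.173]
force: [1.2, -3.0, 5.0]
grip_width: 0.176
[ -21.33619559 -189.10825909  132.04084904] [ 1.19419619 -2.95859056  5.02840792] [-0.32774823 -0.64364982 -0.17148771]
```

View pics/w17.png

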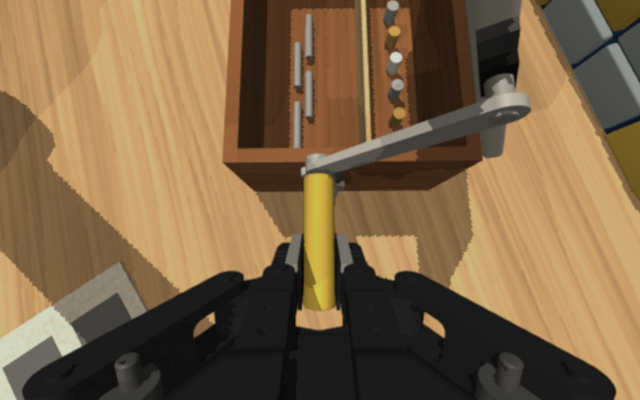

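View pics/s17.png

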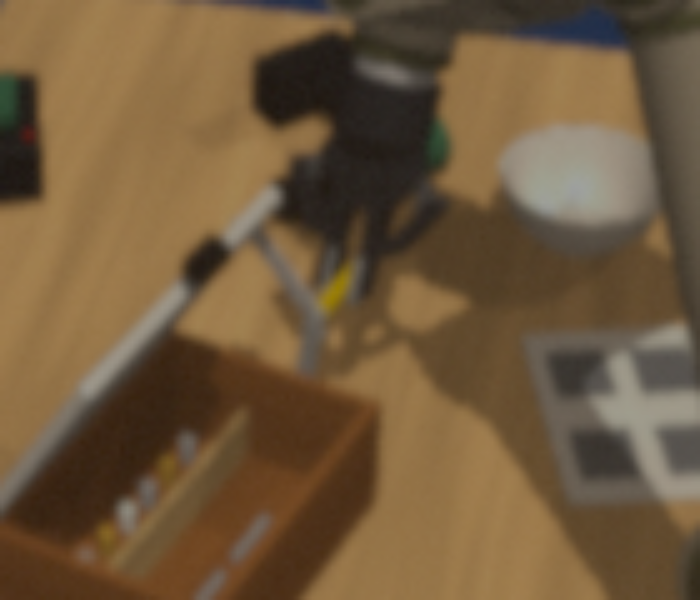

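```bash
python3 -m crank '{"dp":[[-0.28,0.08,-0.02],[-0.28,0.09,-0.03],[-0.28,0.08,-0.04],[-0.28,0.09,-0.06],[-0.28,0.08,-0.07],[-0.27,0.08,-0.08],[0,0,0]],"delta_rot":[[0,0,0],[0,0,0],[0,0,0],[0,0,0],[0,0,0],[0,0,0],[0,0,0]],"claw":[255,255,255,255,255,255,255]}';python3 -m crank '{"dp":[[-0.27,0.08,-0.09],[-0.27,0.08,-0.1],[-0.26,0.08,-0.11],[-0.26,0.08,-0.12],[-0.26,0.08,-0.13],[-0.25,0.08,-0.14],[0,0,0]],"delta_rot":[[0,0,0],[0,0,0],[0,0,0],[0,0,0],[0,0,0],[0,0,0],[0,0,0]],"claw":[255,255,255,255,255,255,255]}'
```

```text
time_s: 20.15
eef_pos: [485.5, -120.5, 128.4]
ee_rot: [-0.131, 0.786, 0.579, 0.172]
force: [-1.2, -0.7, 2.7]
grip_width: 0.169
time_s: 20.85
eef_pos: [470.0, -115.8, 121.4]
ee_rot: [-0.13, 0.786, 0.579, 0.173]
force: [-0.2, -0.4, -0.8]
grip_width: 0.174
```

```bash
python3 -m crank '{"dp":[[-0.25,0.08,-0.14],[-0.25,0.07,-0.16],[-0.24,0.07,-0.16],[-0.23,0.07,-0.17],[-0.22,0.07,-0.19],[-0.21,0.06,-0.19],[0,0,0]],"delta_rot":[[0,0,0],[0,0,0],[0,0,0],[0,0,0],[0,0,0],[0,0,0],[0,0,0]],"claw":[255,255,255,255,255,255,255]}';python3 -m crank '{"dp":[[-0.21,0.06,-0.2],[-0.2,0.06,-0.21],[-0.2,0.06,-0.22],[-0.19,0.06,-0.22],[-0.18,0.06,-0.23],[-0.18,0.05,-0.23],[0,0,0]],"delta_rot":[[0,0,0],[0,0,0],[0,0,0],[0,0,0],[0,0,0],[0,0,0],[0,0,0]],"claw":[255,255,255,255,255,255,255]}';python3 - <<'E'
from stay import *
s=sense();im,d=capture('wrist');save('w18.png',im);print(toc(s['eef_pos']),s['force'],s['wrist_torque'])
im,d=capture('side');save('s18.png',cv2.resize(im[100:220,280:420],None,fx=5,fy=5))
E
```

```text
time_s: 21.55
eef_pos: [456.2, -111.6, 111.3]
ee_rot: [-0.13, 0.786, 0.579, 0.173]
force: [-0.5, -0.1, -1.1]
grip_width: 0.165
time_s: 22.25
eef_pos: [444.6, -108.2, 98.3]
ee_rot: [-0.13, 0.786, 0.579, 0.173]
force: [-1.3, -0.7, -0.5]
grip_width: 0.17
[ -82.33963005 -189.20207426   98.29424355] [-1.30045723 -0.67614071 -0.46379045] [-0.48604873 -0.06216106  0.04583656]
```

View pics/w18.png

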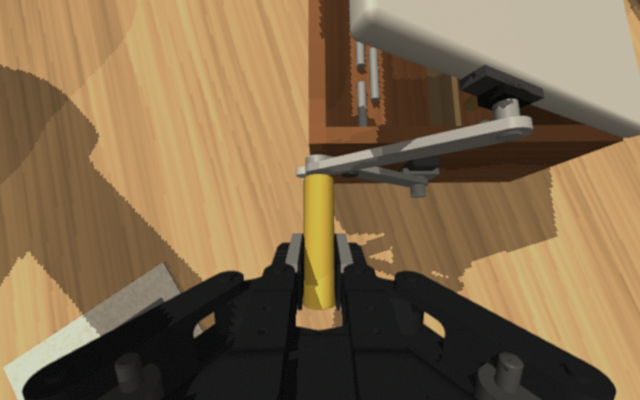

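View pics/s18.png

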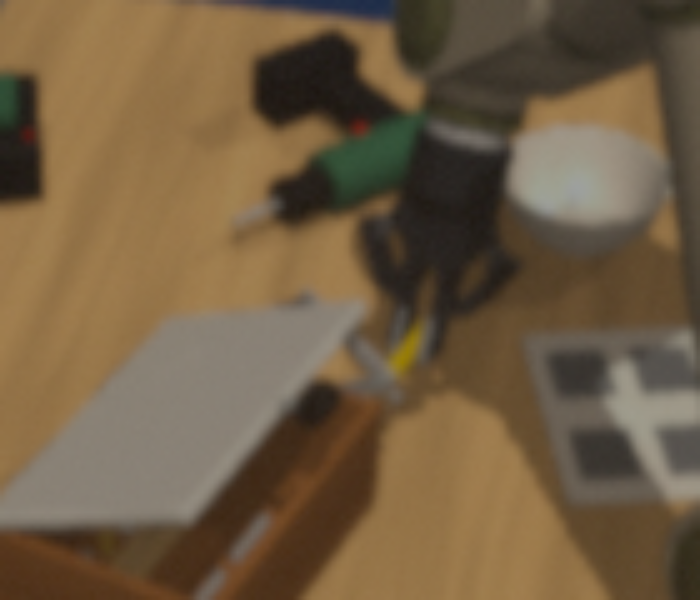

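```bash
python3 -m crank '{"dp":[[-0.17,0.05,-0.23],[-0.16,0.05,-0.24],[-0.15,0.05,-0.25],[-0.14,0.04,-0.26],[-0.13,0.04,-0.27],[-0.12,0.04,-0.27],[0,0,0]],"delta_rot":[[0,0,0],[0,0,0],[0,0,0],[0,0,0],[0,0,0],[0,0,0],[0,0,0]],"claw":[255,255,255,255,255,255,255]}';python3 -m crank '{"dp":[[-0.11,0.04,-0.27],[-0.11,0.03,-0.28],[-0.1,0.03,-0.28],[-0.09,0.02,-0.28],[-0.08,0.02,-0.29],[-0.06,0.02,-0.29],[0,0,0]],"delta_rot":[[0,0,0],[0,0,0],[0,0,0],[0,0,0],[0,0,0],[0,0,0],[0,0,0]],"claw":[255,255,255,255,255,255,255]}';python3 - <<'E'
from stay import *
s=sense();im,d=capture('wrist');save('w19.png',im);print(toc(s['eef_pos']),s['force'],s['wrist_torque'])
im,d=capture('side');save('s19.png',cv2.resize(im[100:220,280:420],None,fx=5,fy=5))
E
```

```text
time_s: 23.05
eef_pos: [436.2, -105.5, 83.1]
ee_rot: [-0.13, 0.786, 0.579, 0.173]
force: [0.1, 0.5, -1.4]
grip_width: 0.173
time_s: 23.75
eef_pos: [430.7, -103.9, 66.2]
ee_rot: [-0.13, 0.786, 0.579, 0.173]
force: [2.4, -0.5, -3.1]
grip_width: 0.173
[ -96.85948003 -189.10836698   66.17961139] [ 2.40684025 -0.53378882 -3.10809148] [-0.46468601 -0.51394258 -0.25339573]
```

View pics/w19.png

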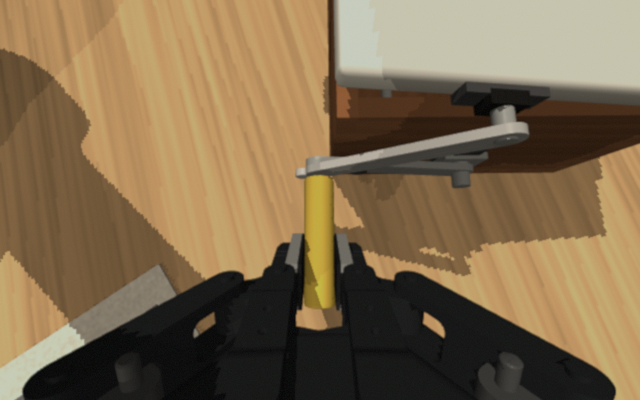

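View pics/s19.png

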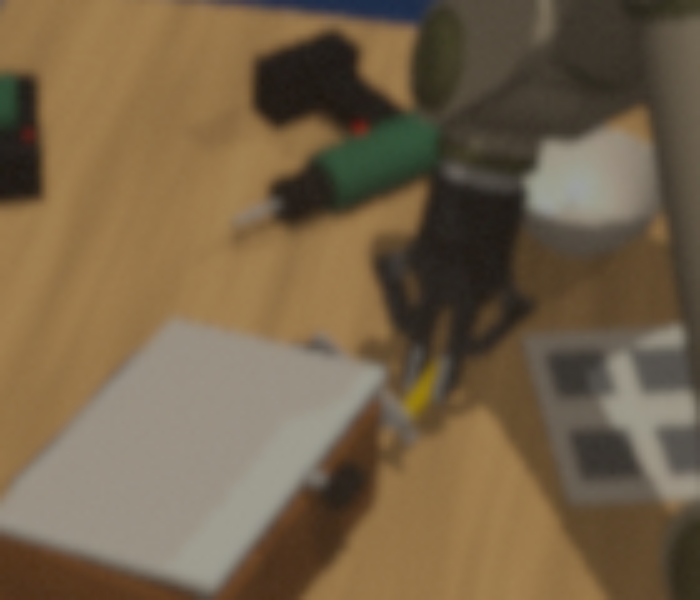

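```bash
python3 -m crank '{"dp":[[-0.05,0.02,-0.22],[-0.04,0.01,-0.22],[-0.04,0.01,-0.22],[-0.03,0.01,-0.22],[-0.03,0.01,-0.22],[-0.02,0.01,-0.22],[0,0,0]],"delta_rot":[[0,0,0],[0,0,0],[0,0,0],[0,0,0],[0,0,0],[0,0,0],[0,0,0]],"claw":[255,255,255,255,255,255,255]}';python3 -m crank '{"dp":[[-0.01,0,-0.2],[-0.01,0,-0.2],[0,0,0]],"delta_rot":[[0,0,0],[0,0,0],[0,0,0]],"claw":[255,255,255]}'; python3 - <<'E'
from stay import *
s=sense();im,d=capture('wrist');save('w20.png',im);print(toc(s['eef_pos']),s['force'])
im,d=capture('side');m,T=T_of('side');save('s20.png',cv2.resize(im[130:250,270:410],None,fx=5,fy=5))
vals=[]
for x in (-85,-70,-50):
  for y in (-60,0,60,100):
    u,v=w2px(m,T,tow((x,y,112)));vals.append(round(float(px2w(m,T,u,v,d[int(round(v)),int(round(u))])[2]),1))
print(vals)
E
```

```text
time_s: 24.55
eef_pos: [429.3, -103.4, 53.3]
ee_rot: [-0.129, 0.786, 0.579, 0.173]
force: [8.2, 1.0, -2.5]
grip_width: 0.169
time_s: 24.85
eef_pos: [429.6, -103.6, 50.0]
ee_rot: [-0.129, 0.786, 0.579, 0.174]
force: [6.5, 2.3, 5.9]
grip_width: 0.168
[ -98.03072989 -189.22468612   49.99801208] [6.52643797 2.29404398 5.85037173]
[111.3, 110.3, 111.7, 113.2, 118.5, 112.8, 115.3, 116.4, 114.3, 113.2, 112.0, 116.1]
```

View pics/s20.png

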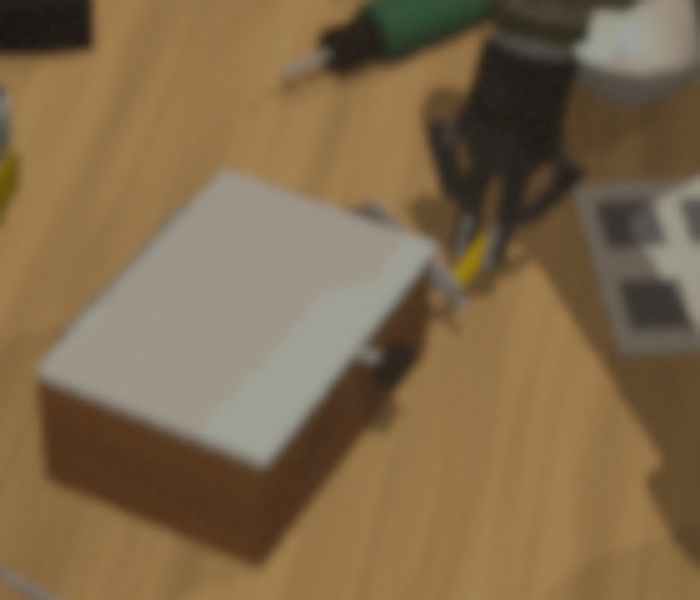

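Force z flipped to +6 N, so the lid is at or near the rim. I need to tell whether it is fully shut or whether friction is holding it.

```bash
python3 - <<'E'
from stay import *
for zp in (59,61):
  print(zp,[(t,elbow(t,zp)[0].round(1).tolist()) for t in (0,.02,.04,.06,.1,.2)])
s=sense();im,d=capture('wrist');m,T=T_of('wrist',s);b=bar(im,d,m,T);print(np.percentile(b,[3,50,97],axis=0).round(1))
for n in ('side','top'):
  im,d=capture(n);m,T=T_of(n);vv,uu=np.mgrid[:400,:640]
  P=np.stack([(uu-m['cx'])/m['fx']*d,-(vv-m['cy'])/m['fy']*d,-d],-1)@T[:3,:3].T+T[:3,3]
  c=np.stack([(P[...,:2]-C)@X,(P[...,:2]-C)@Y,P[...,2]],-1)
  k=(c[...,0]>-85)&(c[...,0]<80)&(abs(c[...,1])<115)&(c[...,2]>95)&(c[...,2]<150)
  if k.sum()<100: print(n,k.sum());continue
  q=c[k];A=np.c_[q[:,:2],np.ones(len(q))];print(n,k.sum(),np.linalg.lstsq(A,q[:,2],rcond=None)[0])
# reference closed from initial top
P=np.load('P_top.npy');c=np.stack([(P[...,:2]-C)@X,(P[...,:2]-C)@Y,P[...,2]],-1)
k=(c[...,0]>-85)&(c[...,0]<80)&(abs(c[...,1])<115)&(c[...,2]>95)&(c[...,2]<150);q=c[k];A=np.c_[q[:,:2],np.ones(len(q))];print('ref top',np.linalg.lstsq(A,q[:,2],rcond=None)[0])
E
```

```text
59 [(0, [-100.0, 57.8]), (0.02, [-100.0, 60.4]), (0.04, [-99.9, 62.9]), (0.06, [-99.8, 65.5]), (0.1, [-99.2, 70.4]), (0.2, [-96.8, 82.1])]
61 [(0, [-99.9, 57.7]), (0.02, [-100.0, 60.4]), (0.04, [-100.0, 63.0]), (0.06, [-99.9, 65.6]), (0.1, [-99.4, 70.7]), (0.2, [-97.2, 82.7])]
[[-105.3 -215.4   60.5  305.   180. ]
 [ -98.3 -186.5   64.2  319.   242. ]
 [ -91.4 -154.6   65.9  332.   303. ]]
side 1958 [2.77204365e-03 1.85646326e-04 1.13775425e+02]
top 2480 [ 6.97073114e-04 -1.82784454e-04  1.11436518e+02]
ref top [9.31647500e-04 1.13736781e-03 1.11469922e+02]
```

The lid plane matches the initial shut one (slope 0.0007 against 0.0009), and the bar centre is back at z≈58, so it is shut. I'll relieve the load, let go and withdraw.

```bash
python3 -m crank '{"dp":[[0.08,-0.02,0.1],[0,0,0]],"delta_rot":[[0,0,0],[0,0,0]],"claw":[255,255]}'; python3 -m crank '{"dp":[[0,0,0],[0,0,0],[0,0,0],[0,0,0],[0,0,0]],"delta_rot":[[0,0,0],[0,0,0],[0,0,0],[0,0,0],[0,0,0]],"claw":[200,170,120,80,80]}';  python3 - <<'E'
from stay import *
s=sense();im,d=capture('wrist');m,T=T_of('wrist',s);save('w21.png',im);b=bar(im,d,m,T);print(np.percentile(b,[3,50,97],axis=0).round(1),s['force'],toc(s['eef_pos']))
E
```

```text
time_s: 25.3
eef_pos: [429.6, -103.7, 50.7]
ee_rot: [-0.13, 0.786, 0.579, 0.173]
force: [3.4, 1.2, 4.2]
grip_width: 0.173
time_s: 25.8
eef_pos: [429.2, -103.5, 50.3]
ee_rot: [-0.13, 0.786, 0.579, 0.173]
force: [-0.4, 0.5, 0.0]
grip_width: 0.683
[[-105.2 -215.4   60.   306.   180. ]
 [ -98.2 -186.9   64.5  320.   243. ]
 [ -91.2 -154.7   66.3  333.7  303. ]] [-0.43812247  0.4576351   0.03002227] [ -98.45547314 -189.16138857   50.28774354]
```

View pics/w21.png

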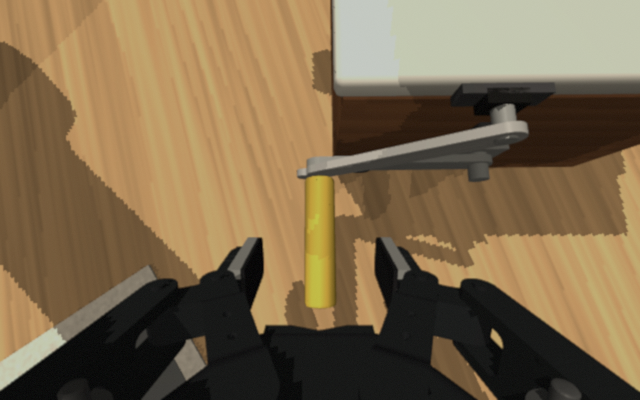

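The handle is free between the open jaws with no contact force. Withdrawing along the tool axis.

```bash
python3 -m crank '{"dp":[[-0.12,-0.4,0.9],[-0.24,-0.8,1.8],[-0.36,-1.2,2.7],[-0.36,-1.2,2.7],[-0.36,-1.2,2.7],[0,-1,2],[0,0,0],[0,0,0],[0,0,0],[0,0,0]],"delta_rot":[[0,0,0],[0,0,0],[0,0,0],[0,0,0],[0,0,0],[0,0,0],[0,0,0],[0,0,0],[0,0,0],[0,0,0]],"claw":[80,80,80,80,80,80,80,80,80,80]}';  python3 - <<'E'
from stay import *
s=sense();print(s['force'],toc(s['eef_pos']),s['dq'].round(3))
im,d=capture('side');save('s22.png',im)
im,d=capture('wrist');m,T=T_of('wrist',s);save('w22.png',im);b=bar(im,d,m,T);print(np.percentile(b,[3,50,97],axis=0).round(1))
im,d=capture('top');n='top';m,T=T_of(n);vv,uu=np.mgrid[:400,:640]
P=np.stack([(uu-m['cx'])/m['fx']*d,-(vv-m['cy'])/m['fy']*d,-d],-1)@T[:3,:3].T+T[:3,3]
c=np.stack([(P[...,:2]-C)@X,(P[...,:2]-C)@Y,P[...,2]],-1)
k=(c[...,0]>-85)&(c[...,0]<80)&(abs(c[...,1])<115)&(c[...,2]>95)&(c[...,2]<150);q=c[k];A=np.c_[q[:,:2],np.ones(len(q))];print(np.linalg.lstsq(A,q[:,2],rcond=None)[0])
E
```

```text
time_s: 26.85
eef_pos: [414.7, -160.9, 177.7]
ee_rot: [-0.131, 0.786, 0.579, 0.173]
force: [-0.7, 0.4, -0.3]
grip_width: 0.684
[-0.69326855  0.37339793 -0.3368348 ] [ -95.75847838 -248.33256691  177.66469965] [-0.002 -0.003 -0.005  0.002  0.001 -0.001]
[[-104.9 -216.6   59.9  310.   153. ]
 [ -98.1 -187.3   64.4  317.   185. ]
 [ -91.4 -154.8   66.3  324.   215. ]]
[-1.58988404e-03 -7.82112264e-04  1.11449252e+02]
```

View pics/s22.png

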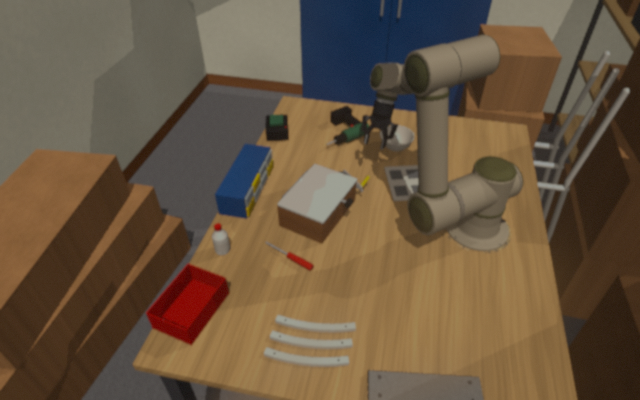

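Lid shut at (318,200), handle at (366,181), everything else where it was, hand well clear. Handing in.

```bash
python3 -c "
from rig import *
print(finish_job())"
```

```text
the job is handed in; nothing more can be done
None
```

The stay was tried out in the order asked, and the lid is fully shut. I handed the job in at about 27 s of the 72 s allowed.

- **Raising:** I lifted the lid by its pull until the stay snapped over centre. I measured about 12 N at the detent and under 7 N on the stop. When I let go, the force fell to about 0 and the lid stood on the stay alone.
- **Lowering:** I gripped the release handle and broke the joint at about 15 N total on the wrist, counting sideways load. That is more than the 8 N or so quoted at the handle. I then followed the handle round its circle, with it in the jaws throughout, until the lid sat on the rim.
- **Last checks:** The lid surface is level within measurement noise, with its slope within 0.002 rad of zero. The handle is back at its starting height, about 58 mm. The wrist force is about 0 with the hand 100 mm or more clear of the chest, and in the final side picture the other things look unmoved.
- **Disagreement:** At the end the handle sat about 7 mm nearer the fingertips than when I first gripped it, so it slid between the pads at some point. I saw no sign of the lid dropping in the pictures or forces. I cannot say exactly when it slid, so a small quick movement near the end is possible.

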